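# Lay out a stirring station on the lab bench

## Robot

A 6-joint arm with a two-finger parallel gripper is mounted at the origin on the work surface. World frame = base frame: x ahead of the robot, y to its left, z up, the work surface at z = 0. Lengths are in m, angles in degrees, forces in N, time in s.
With the tool pointing down it reaches from about 0.25 to 0.725 m from the base axis. Payload 9.7 kg.
Tool frame: the origin (TCP) lies midway between the tips of the shut fingers; the grasp point (between the pads) lies 19 mm behind it; z points along the fingers, y is the direction in which the jaws open and shut (so a half turn about z gives the same grasp; the last joint's range is limited). The gripper opens to 85 mm and grips with 20 to 120 N. Pads are 22 mm wide; open, the fingers measure 114 mm over their backs; the gripper's body (76 mm by 85 mm) begins 54 mm behind the grasp point. The pads swing forward as they close: fully open they stand 13 mm farther back than shut.
Start: joints at [-70.989, 4.979, 10.078, 95.1, 0, 90], TCP at [0.179, -0.52, 0.203] pointing down, gripper open.
Joint ranges: [-179.16, 179.16], [-48.56, 103.87], [-65.8, 70.77], [-126.05, 130.52], [-82.76, 87.17], [-180, 180]. Speed limits (degrees/s): [127.2, 127.2, 147.25, 180, 180, 180].

## Interface

Orientations are given as [roll, pitch, yaw] about the fixed x, y, z axes, in that order (R = Rz(yaw) Ry(pitch) Rx(roll)).
In Python, from workcell import bot, camera, recognise gives the robot as it stands. The module is installed in compiled form; this text tells all that it offers.
- The arm moves only by the tool apply_moves, never from a script. Its argument "targets" is one flat list of numbers, 7 for each row, row after row: the shift along the world's x, y, z in units of 30 mm (1.0 is 30 mm), then the turn, a rotation vector about the world's x, y, z in units of 6 degrees (1.0 is 6 degrees), then the opening, from 0 (shut) to 1 (fully open). A call has 1 to 5 rows; each row is the pose to reach, as a shift and turn from the pose commanded when the call began; what a row does not reach only later rows make up. A row lasts 1/10 s, in which the tool goes at most 50 mm and 8.59 degrees, less where a joint would pass 70% of its speed; a pose out of reach is approached as far as the arm can. A call with a gripper value outside its range is refused whole. The fingers move at their own pace and stop on an object; "newtons" is the grip in N (left out, the last holds). Time passes only in rows, so rows that repeat a pose let the fingers close. It gives the time, the measured TCP pose, the force and the opening at its end, in the units of the state.
- bot.get_obs(): the state, without advancing time (a new reading comes with each control period).
- camera(name): name is "side" or "top"; returns a dict with "img" (400x640x3 uint8, red, green, blue), "intrinsics" (3x3 intrinsics, pixels), "origin" and "rotation" of the camera in the world. Camera axes: x right, y up, looking along -z (the intrinsics and any distortion apply to the point x, -y, -z); pixel columns grow to the right and rows downward; lengths in m; the calibration is good to about 2 mm. A picture is of the moment at which its call begins. There is no depth.
- bot.job_done(): hands the job in, once; it reports no verdict.
Trained networks look in the newest picture that a camera, given by its name, has taken for a name from the list of things; names that differ only in an ending like _2 or _b are one class to them, and where a whole thing is asked for, a point or a joint stands for the part that bears it (a point fixed in the world has none). Each returns a list of dicts, best first, with "conf" (0 to 1); they miss things now and then, are a little off and sometimes report something else, mostly with a low value. They report only what shows in the picture. A call takes as long as a camera call. They do not tell look-alikes from the thing itself.
- recognise(query, camera): "box" ([left, top, right, bottom] in pixels, round what is visible of it).
The state is a dict: "time": time; "q": joint angles; "qd": joint speeds; "joint_efforts": joint torques, N m; "ee_pos": TCP position; "tcp_rot": TCP orientation; "wrist_force": force on the tool from outside, world axes, zero at the start; "torque": the same for the moment, N m; "opening": finger opening in m.
Only numpy, scipy, OpenCV 4.12 (cv2) and the standard library are available. Lean on these libraries where they do the work, as an engineer would, in place of code of your own. Each camera call takes 0.05 s, during which the arm holds its last target.

## Task

Set up the stirring station: stand the beaker in the middle of the stirrer's plate and put the knobbed cover squarely on it, and fill the three-bay bottle tray in order of use, with the small amber screw-cap bottle in the left bay, the white jar in the right bay and the dropper bottle between them (left and right as seen from the robot). Set everything down upright without dropping it or knocking anything over, and leave the large amber bottle, the tube rack and the tip box where they are.

Things in the scene. Friction and masses are not known exactly. Their poses are not given: they have to be found in the camera images.
- amber_bottle_center (a point): Small amber bottle with a blue screw cap, about 110 to 210 g, 104 mm tall; this point is on its axis half-way up (52 mm above its foot), z axis up. Body 52 mm across up to 66 mm above the foot, then a shoulder; hard screw cap 34 mm across from 82 to 104 mm above the foot: grasp it by the cap. Stands on the bench at the start.
- dropper_bottle_center (a point): Amber dropper bottle, slimmer, with a white collar and a black rubber bulb, 70 g, 114 mm tall; this point is on its axis half-way up (57 mm above its foot), z axis up. Body 34 mm across up to 58 mm above the foot; hard collar 24 mm across from 68 to 88 mm above the foot: grasp it by the collar; bulb 19 mm across above that. Stands on the bench.
- jar_center (a point): White wide-mouth jar with a white screw cap, about 85 to 155 g, 76 mm tall; this point is on its axis half-way up (38 mm above its foot), z axis up. Body 50 mm across; cap 51 mm across (52 mm at its lower edge) from 52 to 76 mm above the foot: grasp it by the cap. Stands on the bench.
- beaker_center (a point): Empty pale frosted plastic beaker, open at the top, 60 g, 70 mm tall, 52 mm outside diameter at the rim (51 at the foot), wall 2.5 mm, with a small pouring lip at one side; this point is on its axis half-way up (35 mm above its foot), z axis up. Grasp it across its outside. Stands on the bench.
- cover_center (a point): Beaker cover: flat white disc 66 mm across and 4 mm thick with a black knob in the middle, 40 g, 28 mm tall over all; this point is on its axis half-way up (14 mm above its flat underside), z axis up. The knob is 20 mm across from 10 to 28 mm above the underside, on a stem 12 mm across: grasp it by the knob. Lies flat on the bench, knob up.
- stirrer: Magnetic stirrer, white housing 116 mm wide with a round steel plate on top, fixed to the bench. Origin at bench height under the centre of the plate, z up; the plate is 104 mm across and its top is 58 mm above the origin. The low control panel with a black knob is on its -x side (towards the robot) and reaches 90 mm from the origin.
- bottle_tray: Grey plastic bottle tray, fixed to the bench, with three square bays in a row, each 68 x 68 mm inside. Origin on the bench under the middle bay's centre, z up; the row runs along its y axis: the left bay's centre is at y = +72 mm, the right bay's at y = -72 mm (left and right as the robot sees them). The bay floors are 5 mm above the origin, the walls 4 mm thick and 26 mm high; outside 76 x 220 mm.
- large_bottle_center (a point): Bystander: large amber bottle of the same kind as the small one, blue cap, 143 mm tall, 70 mm across; this point is on its axis half-way up (71.5 mm above its foot). Stays where it is.
- tube_rack: Bystander: orange rack with purple-capped tubes, 154 x 78 mm, 108 mm tall; origin under its centre. Stays where it is.
- tip_box: Bystander: blue pipette-tip box with a pale lid, 118 x 78 mm, 76 mm tall; origin under its centre. Stays where it is.
There are look-alikes about, which are no part of the job. What is shaped like the part that bears cover_center but brown or yellow is not meant.

How it is judged:
By the outcome, as a careful person would: the job done as asked, in the order asked, and still so for the second after the job is handed in, with the robot touching nothing.
It also fails if it takes over 112 s, if anything falls off the work surface, if the arm or the gripper's body presses on something with over 40 N, if the wrist force passes 120 N, or if a joint passes its speed limit or range.

## Working session

There is one attempt and no reset: what is moved stays moved. The work goes in short steps, Python scripts to look and compute and a tool call to move; the robot and the scene stay as the last step left them, time stands still between calls to the robot, and variables do not carry over. Pictures are saved under pics/ and viewed, and the job is handed in when it is done.

Besides the shell and the picture viewer there is one more tool, called after "Emit:" as name(argument=value, ...), one argument or row to a line, values as JSON. apply_moves: Moves the arm, as the interface text tells. Its arguments: {"type":"object","properties":{"targets":{"type":"array"},"newtons":{"type":"number"}},"required":["targets"]}

```bash
mkdir -p pics; python3 - <<'E'
from workcell import bot,camera,recognise
import cv2,numpy as np
o=bot.get_obs();print({k:np.round(v,3) for k,v in o.items()})
for c in ['side','top']:
    d=camera(c);cv2.imwrite(f'pics/{c}0.png',d['img'][:,:,::-1])
    np.savez(f'{c}_cal.npz',K=d['intrinsics'],o=d['origin'],R=d['rotation'])
    print(c,d.keys(),d['intrinsics'],d['origin'],d['rotation'])
    for n in ['amber_bottle_center','dropper_bottle_center','jar_center','beaker_center','cover_center','stirrer','bottle_tray','large_bottle_center','tube_rack','tip_box']:
        print(n,[(np.round(r['box']).astype(int).tolist(),round(r['conf'],2)) for r in recognise(n,c)[:4]])
E
```

```text
{'time': np.float64(0.0), 'q': array([-70.99 ,   5.011,  10.035,  95.099,   0.   ,  89.998]), 'qd': array([-0.014,  0.018, -0.043, -0.075,  0.05 , -0.076]), 'joint_efforts': array([-1.0000e-03, -5.2039e+01,  4.6481e+01,  1.6000e-02, -0.0000e+00,
        0.0000e+00]), 'ee_pos': array([ 0.179, -0.52 ,  0.202]), 'tcp_rot': array([-179.925,   -0.   ,   19.011]), 'wrist_force': array([ 0.216, -0.152,  0.8  ]), 'torque': array([-0.026,  0.011, -0.051]), 'opening': np.float64(0.086)}
side dict_keys(['img', 'intrinsics', 'origin', 'rotation']) [[501.30127865   0.         316.16848495]
 [  0.         501.30127865 195.07318904]
 [  0.           0.           1.        ]] [-0.30469942  1.02635631  1.09798429] [  51.95728928   -0.39892324 -141.13245905]
amber_bottle_center [([384, 160, 400, 188], 0.78), ([220, 203, 279, 260], 0.74), ([259, 153, 279, 198], 0.66), ([329, 196, 346, 226], 0.51)]
dropper_bottle_center [([359, 176, 373, 206], 0.76)]
jar_center [([328, 201, 346, 227], 0.92), ([303, 157, 353, 190], 0.32)]
beaker_center [([270, 254, 290, 280], 0.66), ([358, 125, 396, 158], 0.19)]
cover_ce
[... 471 characters left out ...]
[  0.         401.31838452 201.71216904]
 [  0.           0.           1.        ]] [ 0.2968234  -0.01577802  1.18877522] [ 12.2040606    0.14004106 -87.68384072]
amber_bottle_center [([409, 244, 435, 264], 0.87)]
dropper_bottle_center [([366, 241, 378, 258], 0.54)]
jar_center [([312, 227, 329, 248], 0.74)]
beaker_center [([461, 175, 497, 216], 0.73), ([203, 236, 226, 256], 0.72)]
cover_center [([229, 271, 253, 293], 0.95), ([250, 234, 272, 250], 0.88), ([278, 263, 302, 287], 0.87)]
stirrer [([357, 157, 401, 205], 0.91)]
bottle_tray [([210, 163, 287, 199], 0.57)]
large_bottle_center [([309, 127, 332, 160], 0.84)]
tube_rack [([138, 146, 182, 202], 0.68)]
tip_box [([462, 172, 496, 220], 0.67)]
```

View pics/side0.png

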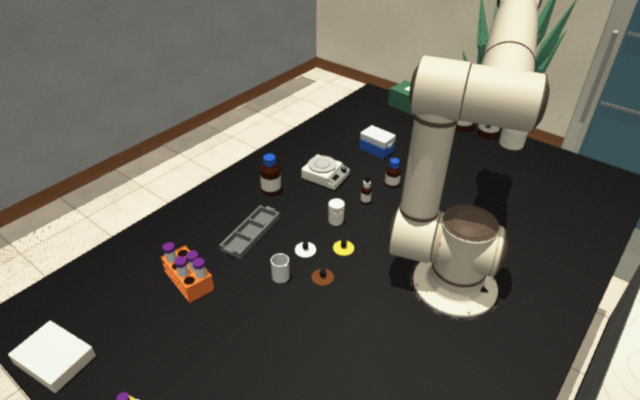

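View pics/top0.png

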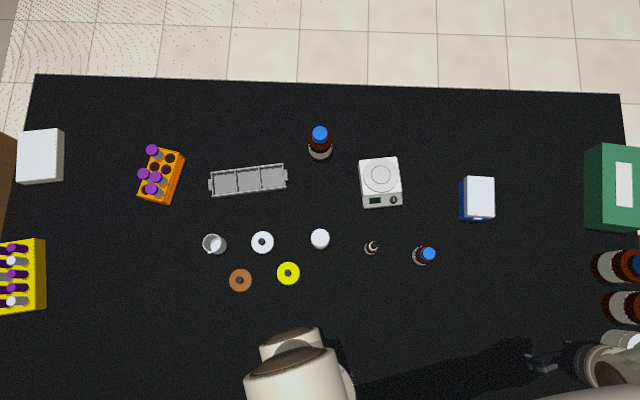

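```bash
python3 - <<'E'
import cv2
t=cv2.imread('pics/top0.png');s=cv2.imread('pics/side0.png')
cv2.imwrite('pics/topcrop.png',cv2.resize(t[140:300,190:450],None,fx=3,fy=3,interpolation=cv2.INTER_CUBIC))
cv2.imwrite('pics/sidecrop.png',cv2.resize(s[140:295,210:410],None,fx=3.8,fy=3.8,interpolation=cv2.INTER_CUBIC))
E
```

```text
(no output)
```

View pics/topcrop.png

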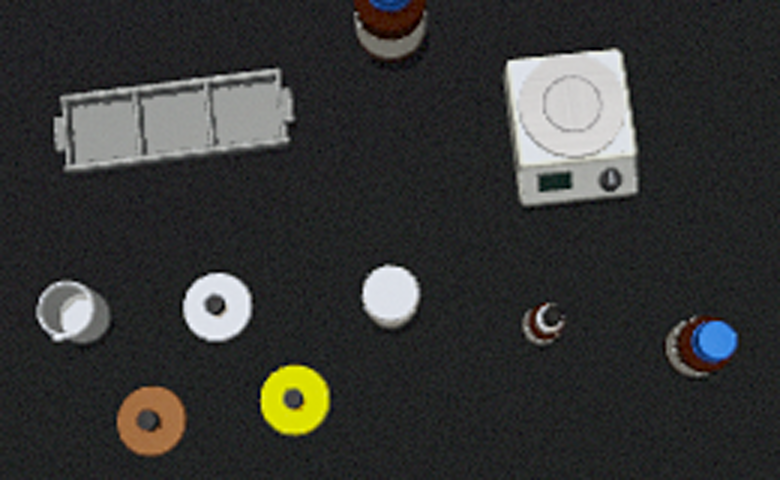

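View pics/sidecrop.png

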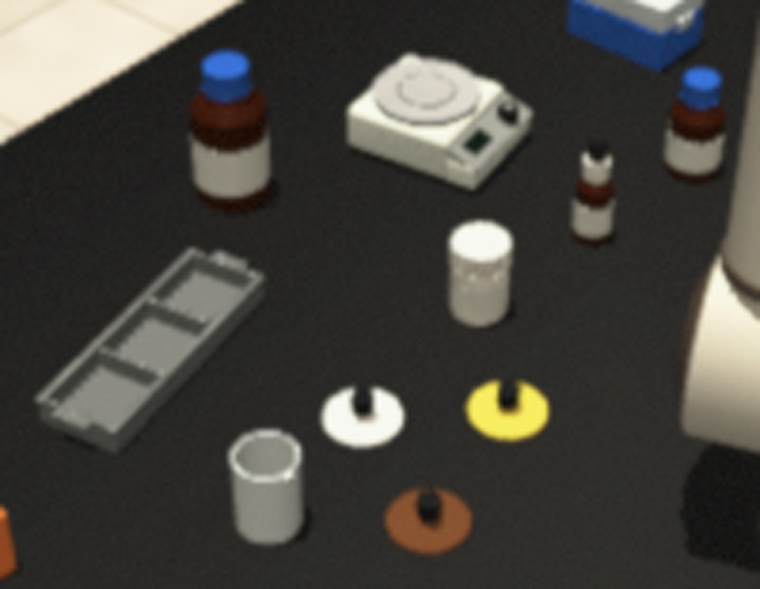

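```bash
cat > h.py <<'E'
import numpy as np,cv2
from scipy.spatial.transform import Rotation as Ro
from scipy.optimize import minimize
def cal(c):
    d=np.load(f'{c}_cal.npz');R=d['R']
    if R.shape!=(3,3): R=Ro.from_euler('xyz',R,degrees=True).as_matrix()
    return d['K'],d['o'],R
C={c:cal(c) for c in ('side','top')}
def proj(c,P):
    K,o,R=C[c];p=(np.atleast_2d(P)-o)@R
    q=np.c_[p[:,0],-p[:,1],-p[:,2]]@K.T
    return q[:,:2]/q[:,2:]
def ray(c,uv,z):
    K,o,R=C[c];uv=np.atleast_2d(uv)
    p=np.c_[uv,np.ones(len(uv))]@np.linalg.inv(K).T
    d=np.c_[p[:,0],-p[:,1],-p[:,2]]@R.T
    return o+d*((z-o[2])/d[:,2])[:,None]
A=np.linspace(0,2*np.pi,48,endpoint=False)
def circ(x,y,z,r): return np.c_[x+r*np.cos(A),y+r*np.sin(A),0*A+z]
PROF={'amber':[(0,26),(66,26),(82,17),(104,17)],'dropper':[(0,17),(58,17),(68,12),(88,12),(89,9.5),(112,9)],
'jar':[(0,25),(52,26),(76,25.5)],'beaker':[(0,25.5),(70,26)],'cover':[(0,33),(4,33)],'plate':[(57,52),(58,52)],
'cap':[(82,17),(104,17)],'collar':[(68,12),(88,12)]}
def sil(c,x,y,prof,box,s=4,z0=0):
    l,t,r,b=box;m=np.zeros(((b-t)*s,(r-l)*s),np.uint8)
    for (z1,r1),(z2,r2) in zip(prof[:-1],prof[1:]):
        P=proj(c,np.r_[circ(x,y,z0+z1/1e3,r1/1e3),circ(x,y,z0+z2/1e3,r2/1e3)])
        P=(P-[l-.5,t-.5])*s-.5
        cv2.fillConvexPoly(m,cv2.convexHull(np.round(P*16).astype(np.int32)),255,shift=4,lineType=cv2.LINE_AA)
    return cv2.resize(m,(r-l,b-t),interpolation=cv2.INTER_AREA)/255.
def fit(c,img,prof,xy0,maskf,pad=8,z0=0):
    P=np.r_[circ(*xy0,z0+prof[0][0]/1e3,prof[0][1]/1e3),circ(*xy0,z0+prof[-1][0]/1e3,prof[-1][1]/1e3)]
    p=proj(c,P);l,t=np.floor(p.min(0)).astype(int)-pad;r,b=np.ceil(p.max(0)).astype(int)+pad
    box=(l,t,r,b);w=maskf(img[t:b,l:r].astype(float))
    f=lambda v:np.sum((sil(c,v[0]/1e3,v[1]/1e3,prof,box,z0=z0)-w)**2)
    x0=np.array(xy0)*1e3
    res=minimize(f,x0,method='Nelder-Mead',options=dict(initial_simplex=x0+np.array([[0,0],[6,0],[0,6]]),xatol=.05,fatol=1e-3))
    return res.x,res.fun,f(x0),w.sum()
E
python3 - <<'E'
from h import *
T=cv2.imread('pics/top0.png')[:,:,::-1];S=cv2.imread('pics/side0.png')[:,:,::-1]
print('base proj',proj('top',[[0,0,0],[.179,-.52,.2]]),proj('side',[[0,0,0]]))
br=lambda lo,hi:(lambda a:np.clip((a.max(2)-lo)/(hi-lo),0,1))
blue=lambda a:np.clip((a[:,:,2]-a[:,:,0]-20)/80,0,1)
def fillm(f):
    def g(a):
        w=f(a);m=(w>.5).astype(np.uint8)
        cs,_=cv2.findContours(m,cv2.RETR_EXTERNAL,cv2.CHAIN_APPROX_NONE)
        k=max(cs,key=cv2.contourArea);o=np.zeros_like(m);cv2.drawContours(o,[cv2.convexHull(k)],-1,1,-1)
        return np.maximum(w,o)
    return g
seeds={'amber':((428,254),.104,blue,'cap'),'dropper':((371,248),.08,br(60,120),'dropper'),'jar':((320,239),.076,fillm(br(60,120)),'jar'),
'beaker':((210,242),.07,fillm(br(60,120)),'beaker'),'cover':((262,242),.004,fillm(br(80,160)),'cover')}
for n,(uv,z,mf,pr) in seeds.items():
    xy=ray('top',uv,z)[0,:2]
    print(n,'seed',np.round(xy*1e3,1),'side px',np.round(proj('side',[[*xy,z]])[0]))
    for c,I in (('top',T),('side',S)):
        r=fit(c,I,PROF[pr],xy,mf);print('  ',c,np.round(r[0],1),[round(q,1) for q in r[1:]])
    if n=='amber':
        for c,I in (('top',T),('side',S)):
            r=fit(c,I,PROF['amber'],xy,fillm(br(45,80)));print('  full',c,np.round(r[0],1),[round(q,1) for q in r[1:]])
# tray corner
for p in [(208,168),(287,163),(288,188),(211,197)]: print('tray',np.round(ray('top',p,.026)*1e3,1))
print('plate',np.round(ray('top',(380.5,175),.058)*1e3,1))
E
```

```text
base proj [[311.65788085 399.03598925]
 [535.72854521 349.0901277 ]] [[453.38610568 283.29628801]]
amber seed [ 399.  -297.6] side px [394. 160.]
   top [ 402.2 -299.5] [np.float64(3.6), np.float64(31.6), np.float64(164.0)]
   side [ 400.4 -301. ] [np.float64(41.4), np.float64(45.6), np.float64(141.0)]
  full top [ 403.1 -300.8] [np.float64(19.5), np.float64(66.8), np.float64(380.5)]
  full side [ 404.4 -307.9] [np.float64(337.1), np.float64(362.5), np.float64(570.0)]
dropper seed [ 411.4 -147.1] side px [367. 184.]
   top [ 418.  -150.7] [np.float64(78.3), np.float64(93.9), np.float64(64.3)]
   side [ 420.4 -159.5] [np.float64(117.2), np.float64(126.7), np.float64(126.6)]
jar seed [431.1  -5.6] side px [337. 203.]
   top [437.3  -4.9] [np.float64(8.7), np.float64(71.6), np.float64(325.0)]
   side [435.2  -6.5] [np.float64(11.5), np.float64(43.5), np.float64(428.6)]
beaker seed [411.1 301.2] side px [278. 260.]
   top [409.8 298.8] [np.float64(13.1), np.float64(34.6), np.float64(400.2)]
   side [409.7 296.7] [np.float64(30.3), np.float64(86.1), np.float64(535.2)]
cover seed [424.  166.1] side px [305. 249.]
   top [424.7 166.5] [np.float64(9.9), np.float64(12.4), np.float64(424.4)]
   side [423.5 166.5] [np.float64(32.5), np.float64(33.3), np.float64(318.7)]
tray [[638.5 341.8  26. ]]
tray [[663.8 104.1  26. ]]
tray [[586.   96.6  26. ]]
tray [[549.3 323.9  26. ]]
plate [[ 627.9 -174.5   58. ]]
```

```bash
cat >> h.py <<'E'
def box3(x,y,yaw,lx,ly,z1,z2,ox=0,oy=0):
    a=np.radians(yaw);R=np.array([[np.cos(a),-np.sin(a)],[np.sin(a),np.cos(a)]])
    q=np.array([[sx*lx/2+ox,sy*ly/2+oy] for sx,sy in((1,1),(1,-1),(-1,-1),(-1,1))])@R.T+[x,y]
    return np.r_[np.c_[q,[z1]*4],np.c_[q,[z2]*4]]
def overlay(c,img,segs,box,s,fn):
    l,t,r,b=box;o=cv2.resize(img[t:b,l:r,::-1],None,fx=s,fy=s,interpolation=cv2.INTER_CUBIC)
    for P,col in segs:
        p=((proj(c,P)-[l-.5,t-.5])*s-.5).round().astype(np.int32)
        cv2.polylines(o,[p],True,col,1)
    cv2.imwrite(fn,o)
E
python3 - <<'E'
from h import *
T=cv2.imread('pics/top0.png')[:,:,::-1];S=cv2.imread('pics/side0.png')[:,:,::-1]
def tm(c,v,box,s=4):
    l,t,r,b=box;m=np.zeros(((b-t)*s,(r-l)*s),np.uint8)
    x,y,yaw,ew,el=v
    for B in (box3(x,y,yaw,.076,.220,0,.026),):
        P=(proj(c,B)-[l-.5,t-.5])*s-.5
        cv2.fillConvexPoly(m,cv2.convexHull(np.round(P*16).astype(np.int32)),255,shift=4)
    for sg in (1,-1):
        B=box3(x,y,yaw,ew,el,.018,.024,0,sg*(.11+el/2))
        P=(proj(c,B)-[l-.5,t-.5])*s-.5
        cv2.fillConvexPoly(m,cv2.convexHull(np.round(P*16).astype(np.int32)),255,shift=4)
    return cv2.resize(m,(r-l,b-t),interpolation=cv2.INTER_AREA)/255.
for c,I,box in (('top',T,(198,152,300,210)),('side',S,(212,198,288,264))):
    l,t,r,b=box;a=I[t:b,l:r].astype(float)
    w=np.clip((a.max(2)-50)/40,0,1)
    m=(w>.5).astype(np.uint8);cs,_=cv2.findContours(m,cv2.RETR_EXTERNAL,cv2.CHAIN_APPROX_NONE);o=np.zeros_like(m);cv2.drawContours(o,[max(cs,key=cv2.contourArea)],-1,1,-1);w=np.maximum(w*cv2.dilate(o,np.ones((3,3))),o)
    f=lambda v:np.sum((tm(c,[v[0]/1e3,v[1]/1e3,v[2],v[3]/1e3,v[4]/1e3],box)-w)**2)
    x0=np.array([609,216,8,35,12.]);sim=x0+np.vstack([np.zeros(5),np.diag([8,8,4,8,6.])])
    R=minimize(f,x0,method='Nelder-Mead',options=dict(initial_simplex=sim,maxiter=800));print(c,np.round(R.x,1),R.fun,w.sum())
    x,y,yaw=R.x[0]/1e3,R.x[1]/1e3,R.x[2]
    segs=[(box3(x,y,yaw,.076,.22,0,.026)[4:],(0,255,0))]+[(box3(x,y,yaw,.068,.068,.005,.026,0,k*.072)[i:i+4],col) for k in(-1,0,1) for i,col in((0,(0,0,255)),(4,(0,255,255)))]
    overlay(c,I,segs,box,7,f'pics/tray_{c}.png')
overlay('top',T,[(circ(.628,-.1745,.058,.052),(0,0,255)),(circ(.628,-.1745,.058,.001),(0,0,255))],(350,150,410,212),9,'pics/pl_top.png')
overlay('side',S,[(circ(.628,-.1745,.058,.052),(0,0,255)),(circ(.628,-.1745,.058,.001),(0,0,255))],(296,148,356,194),9,'pics/pl_side.png')
d=(.414,-.149)
ds=[(circ(*d,z/1e3,r/1e3),col) for z,r,col in((0,17,(0,0,255)),(58,17,(0,255,255)),(68,12,(255,0,255)),(88,12,(255,0,255)),(114,8,(0,255,0)))]
overlay('top',T,ds,(358,234,386,264),16,'pics/d_top.png')
overlay('side',S,ds,(352,170,382,212),12,'pics/d_side.png')
import numpy as np
def st(fs,fn):
    im=[cv2.imread(f) for f in fs];h=max(i.shape[0] for i in im)
    cv2.imwrite(fn,np.hstack([cv2.copyMakeBorder(i,0,h-i.shape[0],0,6,0) for i in im]))
st(['pics/pl_top.png'],'pics/a.png');st(['pics/d_top.png','pics/d_side.png'],'pics/b.png')
E
```

```text
top [610.9 220.6   9.8  32.7   9.9] 39.5915676662822 2008.55
side [613.  215.9  10.4  39.6   6.4] 105.40717584582853 1330.3249999999998
```

View pics/tray_top.png

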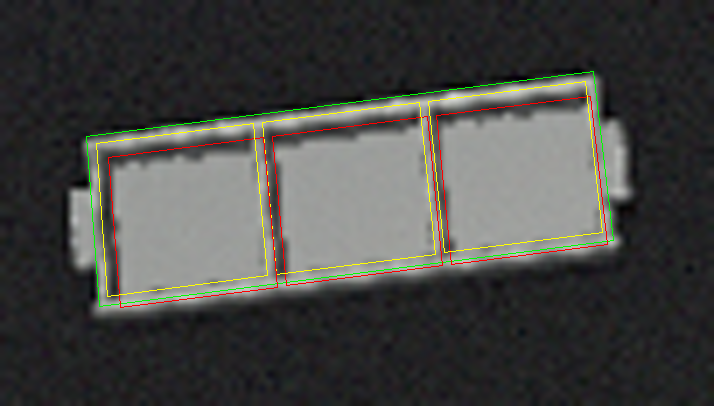

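View pics/tray_side.png

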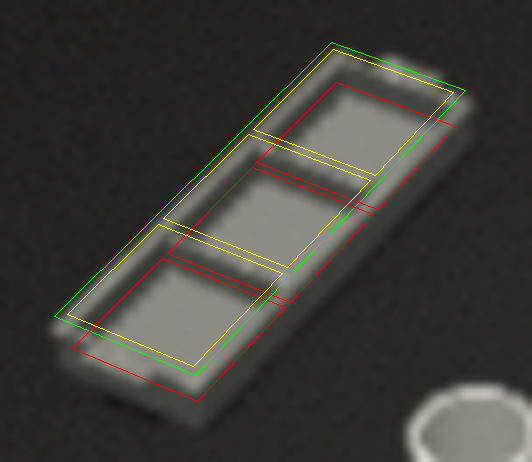

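View pics/pl_top.png

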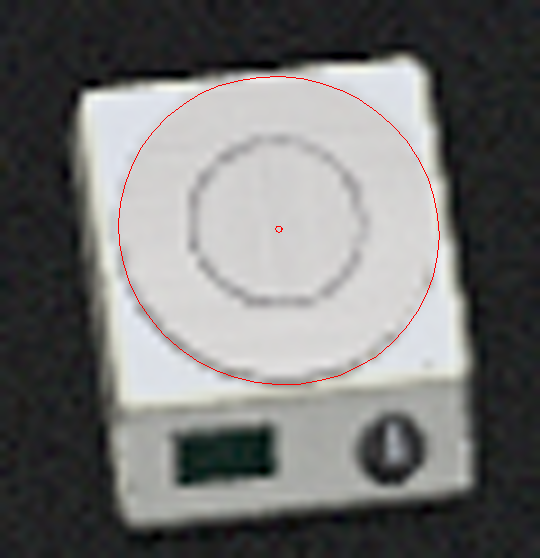

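View pics/pl_side.png

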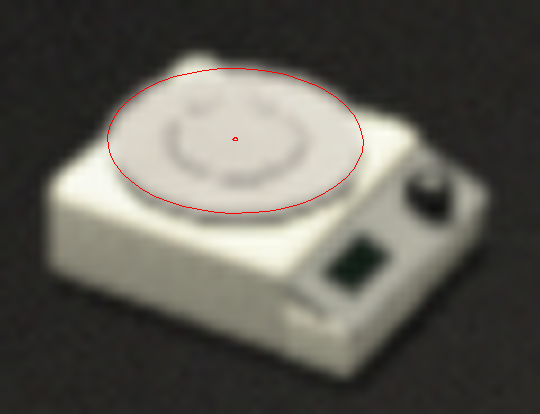

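View pics/b.png

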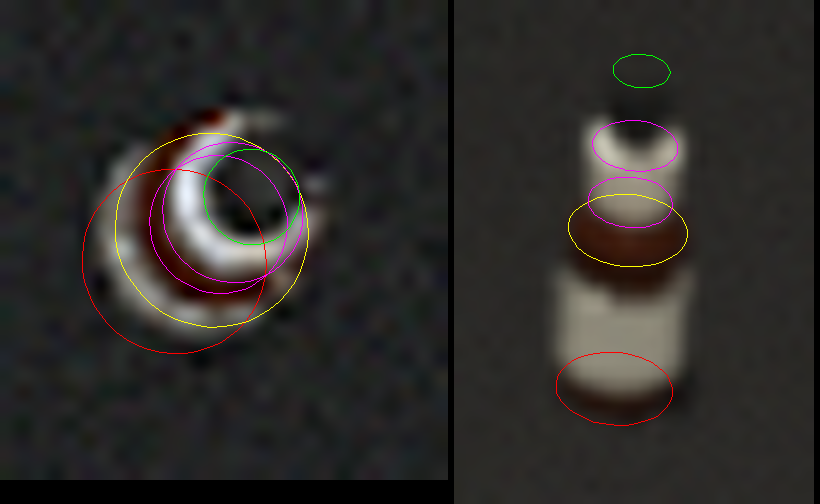

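```bash
cat >> h.py <<'E'
def paint(c,polys,box,s=5):
    """polys: list of (label,[pts3d hull]) painter order or callable mask; returns fraction images per label"""
    l,t,r,b=box;lab=np.zeros(((b-t)*s,(r-l)*s),np.uint8)
    def pm(P):
        m=np.zeros_like(lab);p=(proj(c,P)-[l-.5,t-.5])*s-.5
        cv2.fillConvexPoly(m,cv2.convexHull(np.round(p*16).astype(np.int32)),1,shift=4);return m>0
    n=0
    for k,P in polys:
        m=pm(P[0])
        for q in P[1:]: m&=pm(q)
        lab[m]=k;n=max(n,k)
    return np.stack([cv2.resize((lab==k).astype(np.float32),(r-l,b-t),interpolation=cv2.INTER_AREA) for k in range(n+1)],-1)
def pfit(c,img,model,x0,dx,box,chan=True,it=500):
    l,t,r,b=box;a=img[t:b,l:r].astype(float)
    Y=a.reshape(-1,3)
    def f(v):
        X=paint(c,model(v),box);X=np.stack([cv2.GaussianBlur(X[:,:,i],(0,0),.6) for i in range(X.shape[2])],-1).reshape(len(Y),-1)
        co,_,_,_=np.linalg.lstsq(X,Y,rcond=None);e=Y-X@co
        return np.mean(np.minimum(np.abs(e),60)**2)
    x0=np.array(x0,float);sim=x0+np.vstack([np.zeros(len(x0)),np.diag(dx)])
    R=minimize(f,x0,method='Nelder-Mead',options=dict(initial_simplex=sim,maxiter=it,xatol=.05,fatol=1e-3))
    return R.x,R.fun,f(x0)
def tray_model(v):
    x,y,w=v[0]/1e3,v[1]/1e3,v[2];L=[]
    for sg in(1,-1): L.append((1,[box3(x,y,w,v[3]/1e3,.012,.016,.024,0,sg*.115)]))
    L.append((2,[box3(x,y,w,.076,.22,0,.026)]));L.append((3,[box3(x,y,w,.076,.22,.026,.026)]))
    for k in(-1,0,1):
        B=box3(x,y,w,.068,.068,.005,.026,0,k*.072);L+= [(4+(k+1)*0,[B[4:]]),(5,[B[4:],B[:4]])]
    return L
def drop_model(v):
    x,y=v[0]/1e3,v[1]/1e3;f=lambda z1,r1,z2,r2:[np.r_[circ(x,y,z1/1e3,r1/1e3),circ(x,y,z2/1e3,r2/1e3)]]
    return [(1,f(0,17,58,17)),(2,f(v[2],17,v[3],17)),(3,f(v[3],17,58,17)),(3,f(58,17,68,12)),(4,f(68,12,88,12)),(5,f(88,9.5,108,9.5)),(5,f(108,9.5,114,5))]
def plate_model(v):
    f=lambda z,r:[circ(v[0]/1e3,v[1]/1e3,z,r)]
    return [(1,f(.054,.052)),(2,f(.058,.052)),(3,f(.058,v[2]/1e3+.0008)),(2,f(.058,v[2]/1e3-.0008))]
E
python3 - <<'E'
from h import *
T=cv2.imread('pics/top0.png')[:,:,::-1];S=cv2.imread('pics/side0.png')[:,:,::-1]
for c,I,bx in (('top',T,(198,152,300,210)),('side',S,(212,198,280,264))):
    v=pfit(c,I,tray_model,[611,218,9,35],[6,6,4,8],bx);print('tray',c,np.round(v[0],1),v[1:])
    x,y,yaw=v[0][0]/1e3,v[0][1]/1e3,v[0][2]
    segs=[(box3(x,y,yaw,.076,.22,0,.026)[4:],(0,255,0))]+[(box3(x,y,yaw,.068,.068,.005,.026,0,k*.072)[i:i+4],col) for k in(-1,0,1) for i,col in((0,(0,0,255)),(4,(0,255,255)))]
    overlay(c,I,segs,bx,7,f'pics/tray2_{c}.png')
for c,I,bx in (('top',T,(358,232,386,264)),('side',S,(352,170,382,212))):
    v=pfit(c,I,drop_model,[420,-149,10,42],[6,6,4,4],bx);print('drop',c,np.round(v[0],1),v[1:])
for c,I,bx in (('top',T,(364,160,396,192)),('side',S,(312,158,334,172))):
    v=pfit(c,I,plate_model,[630,-174,28],[4,4,3],bx);print('plate',c,np.round(v[0],1),v[1:])
E
```

```text
tray top [607.9 220.    9.8  35.1] (np.float64(125.34082543100605), np.float64(309.29800364640755))
tray side [606.2 221.1   9.8  35.3] (np.float64(130.24608785390444), np.float64(250.3290638284734))
drop top [ 418.5 -153.    15.1   44.5] (np.float64(98.07791673125229), np.float64(342.36658980640595))
drop side [ 417.6 -155.3    6.9   40.9] (np.float64(41.281583087867226), np.float64(200.83951956699445))
plate top [ 630.2 -174.1   27.4] (np.float64(41.64301565675647), np.float64(51.393552164958315))
plate side [ 627.2 -174.3   26.6] (np.float64(78.43068644571095), np.float64(105.71128671475934))
```

View pics/tray2_top.png

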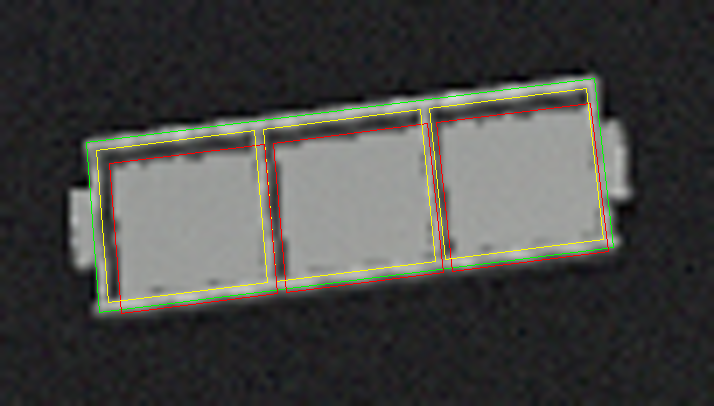

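View pics/tray2_side.png

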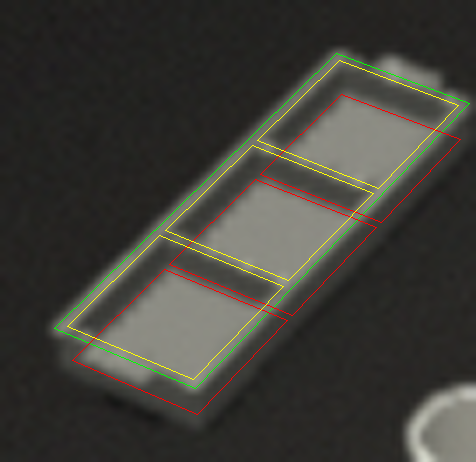

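Emit:
apply_moves(
  targets=[1.5,1,0,0,0,-1.2,1,3,2,0,0,0,-2.4,1,4.5,3,0,0,0,-3.17,1,6,4,0,0,0,-3.17,1,7.5,5,0,0,0,-3.17,1],
)

```text
time: 1.6
ee_pos: [0.3886, -0.38, 0.2031]
tcp_rot: [180.0, -0.0, -0.0]
wrist_force: [1.2, -0.4, 0.4]
opening: 0.0856
```

```bash
python3 - <<'E'
from h import *
print('large',np.round(ray('top',(320,134),.143)*1e3))
print('brown,yellow',np.round(ray('top',[(240,281),(288,273)],.004)*1e3))
E
```

```text
large [[714.   6. 143.]]
brown,yellow [[309. 222.   4.]
 [337.  84.   4.]]
```

Emit:
apply_moves(
  targets=[0.2,1.6,0,0,0,0,1,0.2,3.2,0,0,0,0,1,0.2,4.8,0,0,0,0,1,0.2,6.4,0,0,0,0,1,0.2,8,0,0,0,0,1],
)

```text
time: 2.1
ee_pos: [0.3928, -0.1396, 0.203]
tcp_rot: [180.0, -0.0, -0.0]
wrist_force: [1.1, 0.9, 1.2]
opening: 0.0857
```

Emit:
apply_moves(
  targets=[0,1.6,0,0,0,0,1,0,3.2,0,0,0,0,1,0,4.8,0,0,0,0,1,0,6.4,0,0,0,0,1,0,8,0,0,0,0,1],
)

```text
time: 2.6
ee_pos: [0.3953, 0.0303, 0.2031]
tcp_rot: [-178.1, 0.0, 2.9]
wrist_force: [1.2, 0.0, 0.3]
opening: 0.0853
```

Emit:
apply_moves(
  targets=[0,1.6,0,0,0,0,1,0,3.2,0,0,0,0,1,0,4.8,0,0,0,0,1,0,6.27,0,0,0,0,1,0,6.27,0,0,0,0,1],
)

```text
time: 3.1
ee_pos: [0.4073, 0.0643, 0.2031]
tcp_rot: [-176.0, 0.1, 6.0]
wrist_force: [0.4, -1.1, 0.2]
opening: 0.0857
```

```bash
python3 - <<'E'
from workcell import bot
import numpy as np
o=bot.get_obs();print(np.round(o['q'],2),np.round(o['qd'],1),o['ee_pos'],o['tcp_rot'])
E
```

```text
[  5.95 -13.66  -7.48  96.3    3.98 179.95] [ 0.8  2.5  2.2 -0.4  0.3  0. ] [0.40726176 0.06432916 0.20307759] [-1.76020364e+02  1.11354570e-01  6.00576851e+00]
```

```bash
cat >> h.py <<'E'
def rotv(cur,des):
    a=Ro.from_euler('xyz',cur,degrees=True);b=Ro.from_euler('xyz',des,degrees=True)
    return np.degrees((b*a.inv()).as_rotvec())/6
E
python3 - <<'E'
from h import *
for y in (6,10,46,150): print(y,np.round(rotv([-176.02,.111,6.0],[180,0,y]),3))
E
```

```text
6 [-0.658 -0.088  0.001]
10 [-0.654 -0.111  0.667]
46 [-0.6   -0.314  6.665]
150 [-0.158 -0.862 23.988]
```

Level the tool first and begin turning towards yaw 150, while moving on in y.

Emit:
apply_moves(
  targets=[0.1,0.4,0,-0.65,-0.11,0.67,1,0.1,0.8,0,-0.65,-0.14,1.9,1,0.1,1.2,0,-0.64,-0.18,3.1,1,0.1,1.6,0,-0.63,-0.23,4.3,1,0.1,2.0,0,-0.62,-0.27,5.5,1],
)

```text
time: 3.6
ee_pos: [0.4101, 0.1248, 0.2031]
tcp_rot: [180.0, 0.0, 39.3]
wrist_force: [0.2, 0.5, -0.2]
opening: 0.0854
```

Emit:
apply_moves(
  targets=[0,0.6,0,0,0,1.4,1,0,1.2,0,0,0,2.8,1,0,1.8,0,0,0,4.2,1,0,2.4,0,0,0,5.6,1,0,3,0,0,0,7,1],
)

```text
time: 4.1
ee_pos: [0.4102, 0.2151, 0.2031]
tcp_rot: [180.0, 0.1, 81.4]
wrist_force: [1.1, -0.8, 0.7]
opening: 0.085
```

Emit:
apply_moves(
  targets=[0,0.6,0,0,0,1.4,1,0,1.2,0,0,0,2.8,1,0,1.8,0,0,0,4.2,1,0,2.4,0,0,0,5.6,1,0,2.6,0,0,0,7,1],
)

```text
time: 4.6
ee_pos: [0.4102, 0.2937, 0.2028]
tcp_rot: [-180.0, 0.0, 123.4]
wrist_force: [-0.2, -1.1, 0.3]
opening: 0.0857
```

Emit:
apply_moves(
  targets=[0,0,0,0,0,1.4,1,0,0,0,0,0,2.8,1,0,0,0,0,0,4.2,1,0,0,0,0,0,4.3,1,0,0,0,0,0,4.3,1],
)

```text
time: 5.1
ee_pos: [0.4102, 0.2925, 0.2031]
tcp_rot: [-180.0, 0.0, 148.6]
wrist_force: [0.6, -0.2, -0.9]
opening: 0.0855
```

Emit:
apply_moves(
  targets=[0,0,0,0,0,0,1],
)

```text
time: 5.2
ee_pos: [0.4101, 0.2926, 0.2031]
tcp_rot: [-180.0, 0.0, 148.7]
wrist_force: [-0.3, -0.7, -0.7]
opening: 0.0856
```

Emit:
apply_moves(
  targets=[0,0.17,-1.3,0,0,0,1,0,0.17,-2.6,0,0,0,1,0,0.17,-3.9,0,0,0,1,0,0.17,-5.1,0,0,0,1,0,0.17,-5.97,0,0,0,1],
)

```text
time: 5.7
ee_pos: [0.4091, 0.2972, 0.0215]
tcp_rot: [-179.9, -0.0, 148.7]
wrist_force: [-0.2, 0.1, 1.1]
opening: 0.0858
```

Emit:
apply_moves(
  targets=[0,0,0,0,0,0,0.4,0,0,0,0,0,0,0.4,0,0,0,0,0,0,0.4,0,0,0,0,0,0,0.4,0,0,0,0,0,0,0.4],
  newtons=20,
)

```text
time: 6.2
ee_pos: [0.4109, 0.2986, 0.0258]
tcp_rot: [179.8, 0.1, 148.9]
wrist_force: [-0.7, -1.0, 6.7]
opening: 0.0503
```

Emit:
apply_moves(
  targets=[0,0,0,0,0,0,0.4,0,0,0,0,0,0,0.4,0,0,0,0,0,0,0.4],
)

```text
time: 6.5
ee_pos: [0.4109, 0.2985, 0.0258]
tcp_rot: [179.8, 0.1, 148.9]
wrist_force: [-0.6, -1.2, 7.3]
opening: 0.0505
```

Emit:
apply_moves(
  targets=[0,0,0.3,0,0,0,0.4,0,0,1.1,0,0,0,0.4,0,0,2.3,0,0,0,0.4,0,0,3.6,0,0,0,0.4,0,0,5,0,0,0,0.4],
)

```text
time: 7.0
ee_pos: [0.4095, 0.2977, 0.1759]
tcp_rot: [-180.0, 0.0, 148.9]
wrist_force: [0.3, 1.6, -1.1]
opening: 0.0504
```

```bash
python3 - <<'E'
from workcell import bot,camera
import cv2,numpy as np
o=bot.get_obs();print(np.round(o['ee_pos'],4),o['opening'],o['wrist_force'])
d=camera('side');cv2.imwrite('pics/s1.png',d['img'][:,:,::-1]);i=d['img'][140:330,200:440,::-1];cv2.imwrite('pics/s1c.png',cv2.resize(i,None,fx=3,fy=3,interpolation=cv2.INTER_CUBIC))
E
```

```text
[0.4095 0.2977 0.1759] 0.05035854732902866 [ 0.30846939  1.55512157 -1.13764051]
```

View pics/s1c.png

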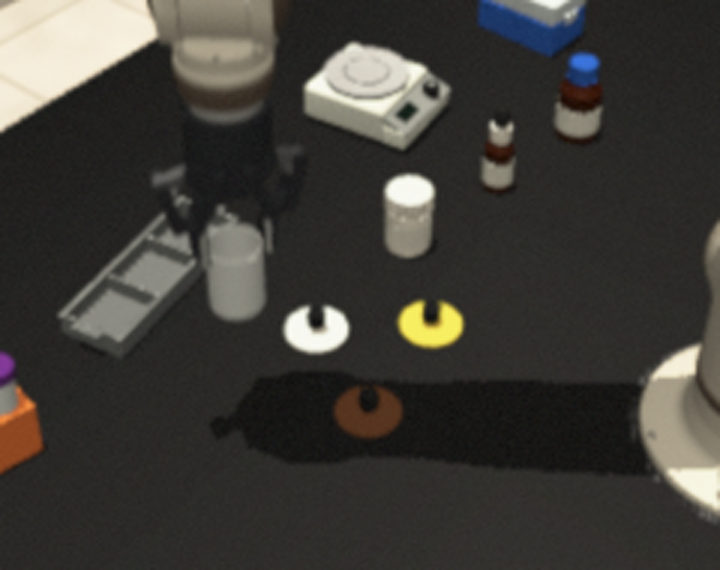

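```bash
python3 - <<'E'
from h import *
S=cv2.imread('pics/s1.png')[:,:,::-1]
x,y,z=.4095,.2977,.150
overlay('side',S,[(circ(x,y,z,.0255),(0,0,255)),(circ(x,y,z+.07,.026),(0,255,0))],(255,190,305,255),9,'pics/s1o.png')
E
```

```text
(no output)
```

View pics/s1o.png

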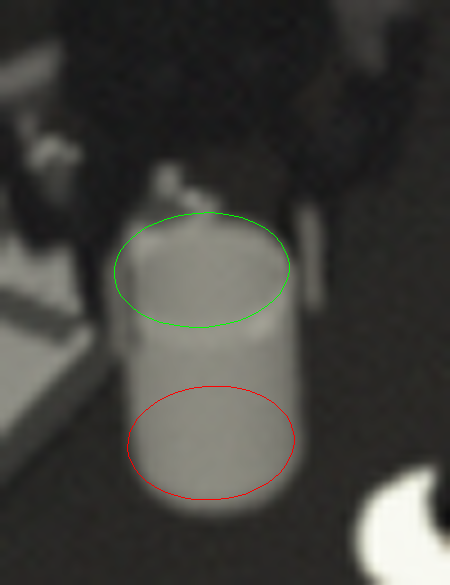

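Emit:
apply_moves(
  targets=[0.2,-0.5,0,0,0,0,0.4,0.6,-1.5,0,0,0,0,0.4,1.1,-2.7,0,0,0,0,0.4,1.6,-3.9,0,0,0,0,0.4,2.1,-5.1,0,0,0,0,0.4],
)

```text
time: 7.55
ee_pos: [0.4733, 0.1436, 0.1747]
tcp_rot: [180.0, 0.1, 148.9]
wrist_force: [0.8, 1.2, -0.1]
opening: 0.0503
```

Emit:
apply_moves(
  targets=[0.5,-1.2,0,0,0,0,0.4,1.1,-2.4,0,0,0,0,0.4,1.7,-3.6,0,0,0,0,0.4,2.3,-4.8,0,0,0,0,0.4,2.8,-6,0,0,0,0,0.4],
)

```text
time: 8.05
ee_pos: [0.5576, -0.0367, 0.1745]
tcp_rot: [180.0, 0.1, 148.9]
wrist_force: [0.6, 0.2, -0.7]
opening: 0.0501
```

Emit:
apply_moves(
  targets=[0.5,-1.2,0,0,0,0,0.4,1.1,-2.4,0,0,0,0,0.4,1.7,-3.6,0,0,0,0,0.4,2.2,-4.3,0,0,0,0,0.4,2.4,-4.62,0,0,0,0,0.4],
)

```text
time: 8.55
ee_pos: [0.6296, -0.1757, 0.1736]
tcp_rot: [-180.0, 0.0, 148.8]
wrist_force: [0.9, -1.1, -1.3]
opening: 0.0504
```

Emit:
apply_moves(
  targets=[0,0,0,0,0,0,0.4,0,0,0,0,0,0,0.4],
)

```text
time: 8.75
ee_pos: [0.6286, -0.1728, 0.1742]
tcp_rot: [180.0, 0.0, 148.9]
wrist_force: [-0.4, 0.5, -0.6]
opening: 0.0505
```

```bash
cat > look.py <<'E'
import sys
from h import *
from workcell import bot,camera
def look(tag,boxes=None):
    o=bot.get_obs();print(round(o['time'],2),'ee',np.round(o['ee_pos'],4),np.round(o['tcp_rot'],1),'open',round(float(o['opening']),4),'F',np.round(o['wrist_force'],1))
    out={}
    for c in('top','side'):
        d=camera(c);out[c]=d['img'];cv2.imwrite(f'pics/{tag}_{c}.png',d['img'][:,:,::-1])
    return out
def crops(tag,im,box,segs=([],[]),s=7):
    for c,b,sg in zip(('top','side'),box,segs): overlay(c,im[c],sg,b,s,f'pics/{tag}_{c}_c.png')
    ims=[cv2.imread(f'pics/{tag}_{c}_c.png') for c in('top','side')];h=max(i.shape[0] for i in ims)
    o=np.hstack([cv2.copyMakeBorder(i,0,h-i.shape[0],0,6,0) for i in ims]);f=min(1,800/o.shape[1],600/o.shape[0])
    cv2.imwrite(f'pics/{tag}_cc.png',cv2.resize(o,None,fx=f,fy=f))
E
python3 - <<'E'
from look import *
im=look('p1')
print(np.round(proj('top',[[.629,-.174,.14]])),np.round(proj('side',[[.629,-.174,.14]])))
crops('p1',im,[(340,120,430,220),(280,100,370,200)],s=5)
E
```

```text
8.75 ee [ 0.6286 -0.1728  0.1742] [180.    0.  148.9] open 0.0505 F [-0.4  0.5 -0.6]
[[385. 166.]] [[322. 144.]]
```

View pics/p1_cc.png

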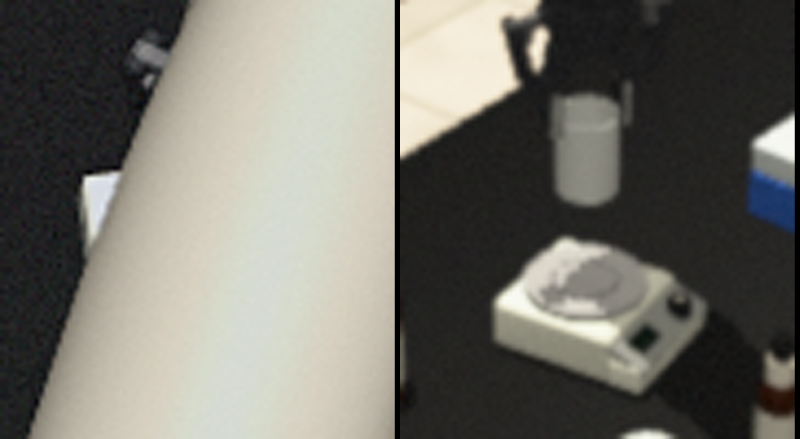

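Emit:
apply_moves(
  targets=[0,0,-0.8,0,0,0,0.4,0,0,-1.7,0,0,0,0.4,0,0,-2.4,0,0,0,0.4,0,0,-2.8,0,0,0,0.4,0,0,-2.8,0,0,0,0.4],
)

```text
time: 9.35
ee_pos: [0.6279, -0.1727, 0.0888]
tcp_rot: [-180.0, -0.1, 148.9]
wrist_force: [0.6, 0.6, -1.2]
opening: 0.0504
```

Emit:
apply_moves(
  targets=[0,0,-0.08,0,0,0,0.4,0,0,-0.13,0,0,0,0.4,0,0,-0.17,0,0,0,0.4,0,0,-0.17,0,0,0,0.4],
)

```text
time: 9.75
ee_pos: [0.6292, -0.1737, 0.0854]
tcp_rot: [180.0, 0.1, 148.9]
wrist_force: [0.2, 0.3, -0.8]
opening: 0.0503
```

Emit:
apply_moves(
  targets=[0,0,-0.04,0,0,0,0.4,0,0,-0.06,0,0,0,0.4,0,0,-0.06,0,0,0,0.4],
)

```text
time: 10.05
ee_pos: [0.6292, -0.1739, 0.0839]
tcp_rot: [180.0, 0.1, 148.9]
wrist_force: [-1.2, -0.8, 5.1]
opening: 0.0505
```

Emit:
apply_moves(
  targets=[0,0,-0.03,0,0,0,0.4,0,0,-0.03,0,0,0,0.4],
)

```text
time: 10.25
ee_pos: [0.6294, -0.1741, 0.0839]
tcp_rot: [180.0, 0.2, 148.9]
wrist_force: [-2.0, -0.1, 10.2]
opening: 0.0506
```

Emit:
apply_moves(
  targets=[0,0,0.03,0,0,0,0.4,0,0,0.03,0,0,0,0.65,0,0,0.03,0,0,0,0.8,0,0,0.03,0,0,0,0.95,0,0,0.03,0,0,0,0.95],
)

```text
time: 10.75
ee_pos: [0.6288, -0.1736, 0.0828]
tcp_rot: [-180.0, 0.0, 148.9]
wrist_force: [0.0, 0.5, -0.1]
opening: 0.0811
```

Emit:
apply_moves(
  targets=[0,0,0.5,0,0,0,0.95,0,0,1.5,0,0,0,0.95,0,0,3,0,0,0,0.95,0,0,4.2,0,0,0,1,0,0,4.2,0,0,0,1],
)

```text
time: 11.25
ee_pos: [0.6304, -0.1741, 0.2166]
tcp_rot: [179.9, 0.6, 148.9]
wrist_force: [0.3, -0.2, 0.4]
opening: 0.0854
```

Emit:
apply_moves(
  targets=[-1,1.2,0,0,0,0,1,-2,2.5,0,0,0,0,1,-3,3.8,0,0,0,0,1,-4,5.1,0,0,0,0,1,-5,6.4,0,0,0,0,1],
)

```text
time: 11.75
ee_pos: [0.4774, 0.0195, 0.2097]
tcp_rot: [180.0, 0.1, 148.9]
wrist_force: [0.4, 1.1, 1.2]
opening: 0.0855
```

```bash
python3 - <<'E'
from look import *
im=look('p2')
P=[(circ(.629,-.174,.058,.052),(0,0,255)),(circ(.629,-.174,.058,.0255),(255,0,255)),(circ(.629,-.174,.128,.026),(0,255,0))]
crops('p2',im,[(340,130,420,220),(280,110,360,200)],(P,P),s=6)
fm=lambda a:np.clip((a.max(2)-60)/60,0,1)
E
```

```text
11.75 ee [0.4774 0.0195 0.2097] [1.800e+02 1.000e-01 1.489e+02] open 0.0855 F [0.4 1.1 1.2]
```

View pics/p2_cc.png

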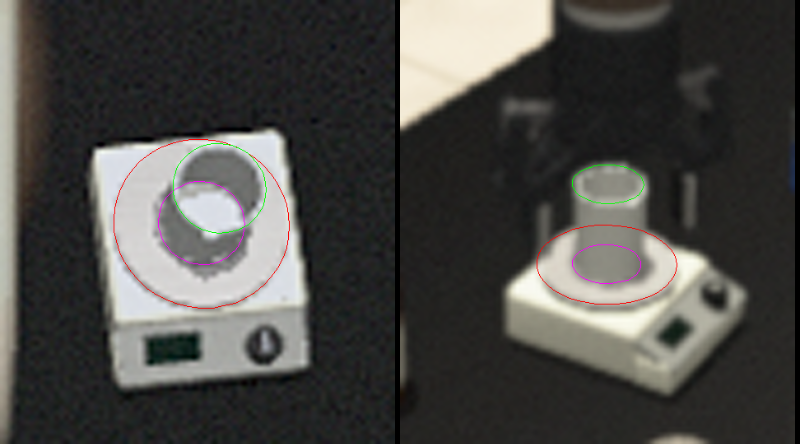

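Emit:
apply_moves(
  targets=[-0.5,1.4,0,0,0,0,1,-1,2.8,0,0,0,0,0.9,-1.5,4.2,0,0,0,0,0.7,-1.83,4.95,0,0,0,0,0.6,-1.83,4.95,0,0,0,0,0.6],
)

```text
time: 12.35
ee_pos: [0.4233, 0.1689, 0.2097]
tcp_rot: [180.0, 0.0, 149.1]
wrist_force: [0.4, -0.6, -0.3]
opening: 0.0512
```

Emit:
apply_moves(
  targets=[0,0,-1.3,0,0,0,0.6,0,0,-2.6,0,0,0,0.6,0,0,-3.9,0,0,0,0.6,0,0,-5,0,0,0,0.6,0,0,-5,0,0,0,0.6],
)

```text
time: 12.85
ee_pos: [0.4221, 0.165, 0.0554]
tcp_rot: [-179.7, -0.2, 148.8]
wrist_force: [-0.0, -0.0, 0.6]
opening: 0.0514
```

Emit:
apply_moves(
  targets=[0,0,0,0,0,0,0.6],
)

```text
time: 12.95
ee_pos: [0.4244, 0.1662, 0.0601]
tcp_rot: [-180.0, 0.0, 148.8]
wrist_force: [1.2, -0.6, 0.2]
opening: 0.0512
```

```bash
python3 - <<'E'
from look import *
im=look('p3')
P=[(circ(.424,.1665,.004,.033),(0,0,255)),(circ(.424,.1665,.028,.01),(0,255,0))]
crops('p3',im,[(215,200,295,280),(270,190,345,270)],(P,P),s=5)
E
```

```text
12.95 ee [0.4244 0.1662 0.0601] [-180.     0.   148.8] open 0.0512 F [ 1.2 -0.6  0.2]
```

View pics/p3_cc.png

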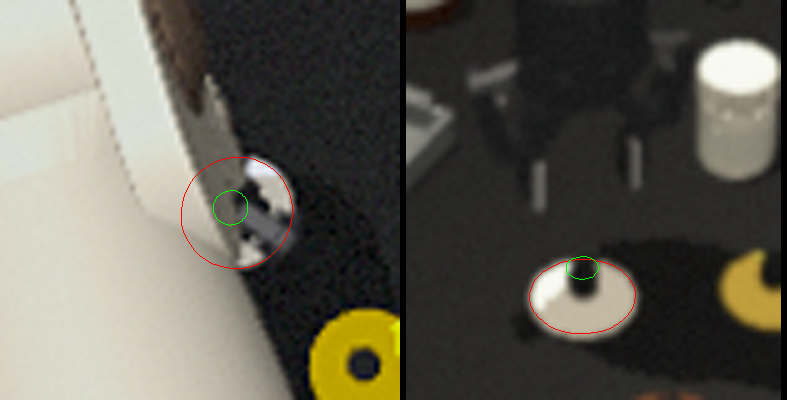

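Emit:
apply_moves(
  targets=[0,0,-0.5,0,0,0,0.6,0,0,-1,0,0,0,0.6,0,0,-1.35,0,0,0,0.6,0,0,-1.55,0,0,0,0.6,0,0,-1.68,0,0,0,0.6],
)

```text
time: 13.55
ee_pos: [0.4236, 0.1667, 0.0078]
tcp_rot: [-180.0, -0.0, 148.9]
wrist_force: [-1.0, 0.4, 0.4]
opening: 0.0516
```

Emit:
apply_moves(
  targets=[0,0,-0.04,0,0,0,0.5,0,0,-0.04,0,0,0,0.4,0,0,-0.04,0,0,0,0.3,0,0,-0.04,0,0,0,0.15,0,0,-0.04,0,0,0,0.1],
)

```text
time: 14.05
ee_pos: [0.4242, 0.1669, 0.0078]
tcp_rot: [180.0, 0.1, 148.9]
wrist_force: [-0.6, 0.6, 0.3]
opening: 0.0086
```

Emit:
apply_moves(
  targets=[0,0,0,0,0,0,0.1,0,0,0,0,0,0,0.1,0,0,0,0,0,0,0.1],
)

```text
time: 14.35
ee_pos: [0.424, 0.1669, 0.0075]
tcp_rot: [180.0, 0.0, 148.9]
wrist_force: [0.1, -0.7, 0.1]
opening: 0.0087
```

```bash
python3 - <<'E'
from look import *
im=look('p4')
P=[(circ(.424,.1665,.004,.033),(0,0,255)),(circ(.424,.1665,.028,.01),(0,255,0))]
crops('p4',im,[(215,200,295,280),(270,190,345,270)],(P,P),s=5)
E
```

```text
14.35 ee [0.424  0.1669 0.0075] [180.    0.  148.9] open 0.0087 F [ 0.1 -0.7  0.1]
```

View pics/p4_cc.png

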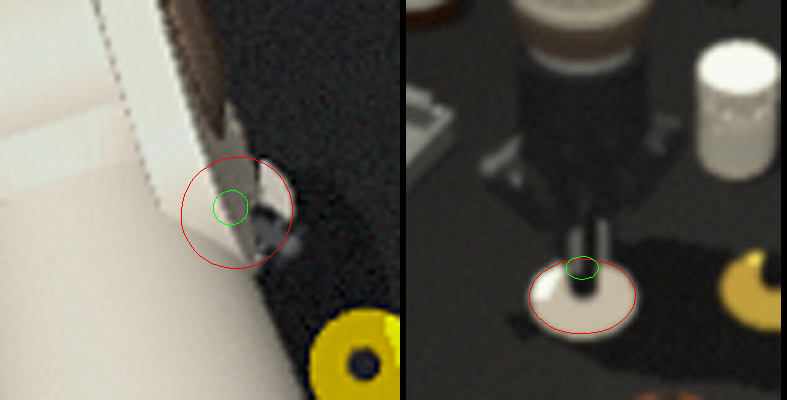

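```bash
python3 - <<'E'
from h import *
a=np.radians(148.8);d=np.array([np.sin(a),-np.cos(a),0])
for n,T,w in(('p3',[.4244,.1662,.0601],.0512),('p4',[.424,.1669,.0075],.0087)):
    T=np.array(T);L=[]
    for b in (0,.006,.02,.03):
        for s in(1,-1): L.append(T+[0,0,b]+s*d*(w/2+.004))
    print(n,np.round((proj('side',L)-[270-.5,190-.5])*5+[406-0,0]).astype(int).tolist(),np.round(proj('top',L)-[215,200],1).tolist())
E
python3 - <<'E'
import cv2
i=cv2.imread('pics/p4_side.png')[215:270,280:330];cv2.imwrite('pics/p4z.png',cv2.convertScaleAbs(cv2.resize(i,None,fx=12,fy=10,interpolation=cv2.INTER_CUBIC),alpha=2.5))
E
```

```text
p3 [[535, 240], [627, 218], [535, 233], [627, 211], [535, 216], [628, 194], [535, 203], [628, 181]] [[35.5, 33.9], [52.7, 45.4], [35.2, 33.6], [52.4, 45.2], [34.3, 32.9], [51.7, 44.6], [33.7, 32.4], [51.2, 44.3]]
p4 [[569, 295], [595, 289], [569, 288], [595, 282], [569, 272], [595, 266], [569, 260], [595, 254]] [[44.2, 40.3], [48.9, 43.4], [43.9, 40.1], [48.6, 43.2], [43.2, 39.5], [47.9, 42.7], [42.7, 39.1], [47.4, 42.3]]
```

View pics/p4z.png

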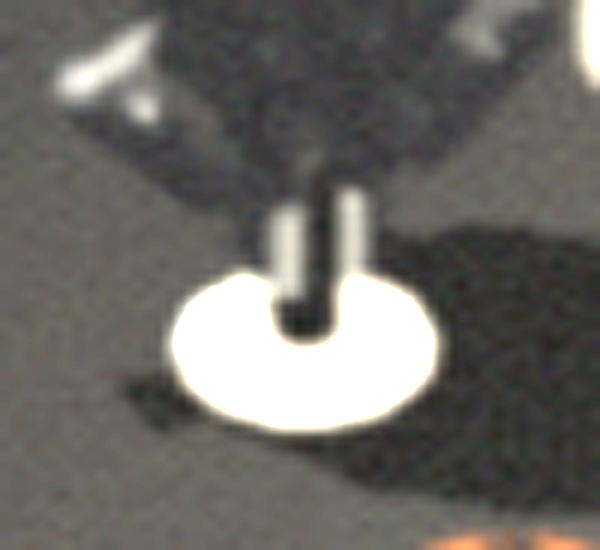

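```bash
python3 - <<'E'
from h import *
T=cv2.imread('pics/top0.png')[:,:,::-1]
a=np.radians(19);d=np.array([np.sin(a),-np.cos(a),0]);t=np.array([.179,-.52,.202])
S=[(t+[0,0,b]+np.array([s*d*.043 for s in(1,-1)]),col) for b,col in((0,(0,0,255)),(.013,(0,255,255)),(.035,(0,255,0)))]
overlay('top',cv2.convertScaleAbs(T,alpha=2.5),S,(505,325,605,400),8,'pics/g0.png')
E
```

```text
(no output)
```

View pics/g0.png

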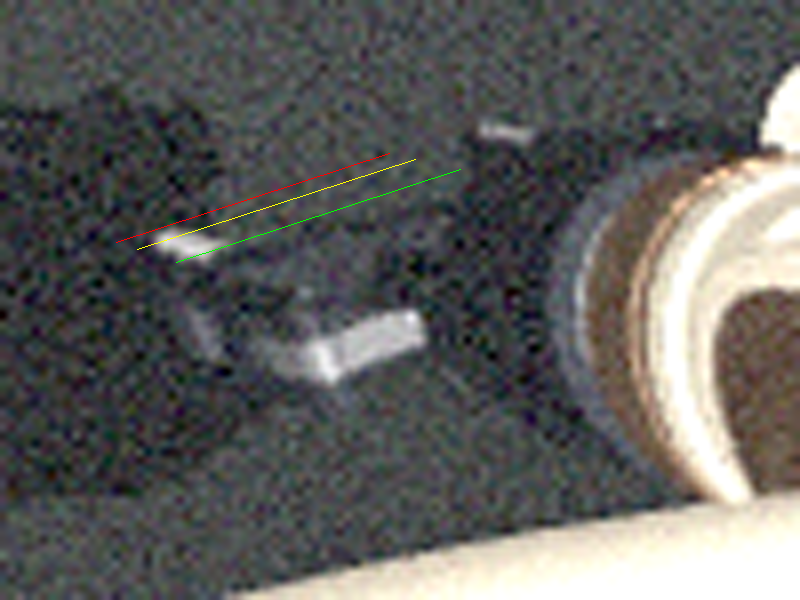

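Emit:
apply_moves(
  targets=[0,0,0.4,0,0,0,0.3,0,0,0.4,0,0,0,0.5,0,0,0.4,0,0,0,0.5,0,0,0.2,0,0,0,0.5,0,0,0,0,0,0,0.5],
)

```text
time: 14.95
ee_pos: [0.424, 0.1668, 0.0069]
tcp_rot: [-180.0, 0.0, 148.9]
wrist_force: [-0.3, -0.6, -0.1]
opening: 0.0422
```

Emit:
apply_moves(
  targets=[0,0,-0.05,0,0,0,0.5,0,0,-0.1,0,0,0,0.5,0,0,-0.1,0,0,0,0.5],
)

```text
time: 15.25
ee_pos: [0.4239, 0.1668, 0.0042]
tcp_rot: [-180.0, 0.0, 148.9]
wrist_force: [-0.0, 0.1, -0.7]
opening: 0.0429
```

Emit:
apply_moves(
  targets=[0,0,-0.05,0,0,0,0.5,0,0,-0.1,0,0,0,0.5,0,0,-0.1,0,0,0,0.5],
)

```text
time: 15.55
ee_pos: [0.424, 0.1668, 0.0014]
tcp_rot: [-180.0, 0.0, 148.9]
wrist_force: [-0.4, 0.5, -0.5]
opening: 0.0428
```

```bash
python3 - <<'E'
from look import *
im=look('p5')
i=im['side'][205:270,275:340,::-1];a=cv2.resize(i,None,fx=9,fy=9,interpolation=cv2.INTER_CUBIC)
cv2.imwrite('pics/p5z.png',cv2.convertScaleAbs(a,alpha=2))
E
```

```text
15.55 ee [0.424  0.1668 0.0014] [-180.     0.   148.9] open 0.0428 F [-0.4  0.5 -0.5]
```

View pics/p5z.png

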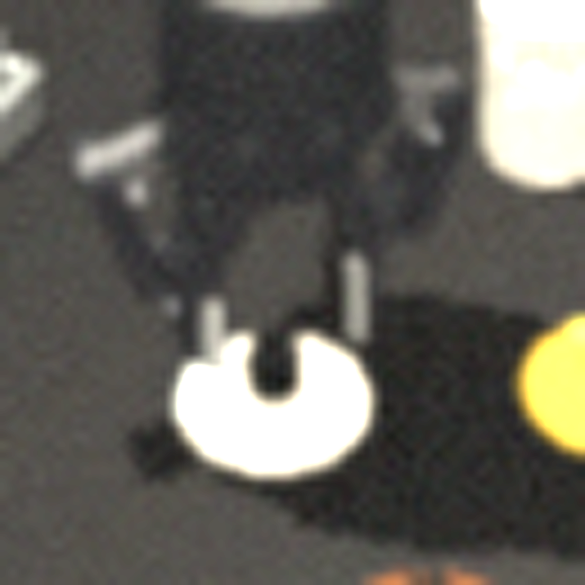

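Emit:
apply_moves(
  targets=[0,0,-0.05,0,0,0,0.5,0,0,-0.1,0,0,0,0.5,0,0,-0.1,0,0,0,0.5],
)

```text
time: 15.95
ee_pos: [0.4239, 0.1668, -0.0017]
tcp_rot: [-180.0, 0.0, 148.9]
wrist_force: [0.5, -0.3, -0.6]
opening: 0.0427
```

Emit:
apply_moves(
  targets=[0,0,-0.05,0,0,0,0.5,0,0,-0.1,0,0,0,0.5,0,0,-0.1,0,0,0,0.5],
)

```text
time: 16.25
ee_pos: [0.4239, 0.1668, -0.0047]
tcp_rot: [-180.0, 0.0, 148.9]
wrist_force: [-0.5, -0.8, 0.4]
opening: 0.0429
```

Emit:
apply_moves(
  targets=[0,0,-0.05,0,0,0,0.5,0,0,-0.1,0,0,0,0.5,0,0,-0.1,0,0,0,0.5],
)

```text
time: 16.55
ee_pos: [0.4239, 0.1668, -0.0077]
tcp_rot: [-180.0, 0.0, 148.9]
wrist_force: [-0.6, 0.6, -0.7]
opening: 0.0428
```

Emit:
apply_moves(
  targets=[0,0,-0.06,0,0,0,0.5,0,0,-0.13,0,0,0,0.45,0,0,-0.13,0,0,0,0.35,0,0,-0.13,0,0,0,0.2,0,0,-0.13,0,0,0,0.1],
)

```text
time: 17.05
ee_pos: [0.4241, 0.1669, -0.0113]
tcp_rot: [180.0, 0.0, 148.9]
wrist_force: [0.1, 0.1, -0.2]
opening: 0.0187
```

Emit:
apply_moves(
  targets=[0,0,0,0,0,0,0.1,0,0,0,0,0,0,0.1,0,0,0,0,0,0,0.1],
)

```text
time: 17.35
ee_pos: [0.424, 0.1668, -0.0114]
tcp_rot: [180.0, 0.0, 148.9]
wrist_force: [-0.1, -0.4, 0.0]
opening: 0.0188
```

Emit:
apply_moves(
  targets=[0,0,0.3,0,0,0,0.1,0,0,1.2,0,0,0,0.1,0,0,2.6,0,0,0,0.1,0,0,4.2,0,0,0,0.1,0,0,6,0,0,0,0.1],
)

```text
time: 17.85
ee_pos: [0.4235, 0.1666, 0.1669]
tcp_rot: [-180.0, 0.0, 148.9]
wrist_force: [1.5, 0.3, -0.5]
opening: 0.0189
```

Emit:
apply_moves(
  targets=[0.3,-0.5,0.3,0,0,0,0.1,0.9,-1.5,0.3,0,0,0,0.1,1.6,-2.7,0.3,0,0,0,0.1,2.3,-3.9,0.3,0,0,0,0.1,3,-5.1,0.3,0,0,0,0.1],
)

```text
time: 18.35
ee_pos: [0.5147, 0.0124, 0.1745]
tcp_rot: [180.0, 0.1, 148.9]
wrist_force: [0.4, 0.9, 0.5]
opening: 0.0187
```

Emit:
apply_moves(
  targets=[0.7,-1.2,0,0,0,0,0.1,1.4,-2.4,0,0,0,0,0.1,2.1,-3.6,0,0,0,0,0.1,2.7,-4.6,0,0,0,0,0.1,3.2,-5.4,0,0,0,0,0.1],
)

```text
time: 18.85
ee_pos: [0.6106, -0.1502, 0.1739]
tcp_rot: [-180.0, 0.0, 148.8]
wrist_force: [0.4, 0.8, 0.4]
opening: 0.0184
```

Emit:
apply_moves(
  targets=[0.4,-0.5,0,0,0,0,0.1,0.63,-0.86,0,0,0,0,0.1,0.63,-0.86,0,0,0,0,0.1,0.63,-0.86,0,0,0,0,0.1],
)

```text
time: 19.25
ee_pos: [0.6287, -0.1738, 0.1738]
tcp_rot: [180.0, 0.0, 148.9]
wrist_force: [-0.3, 0.3, -0.5]
opening: 0.0187
```

```bash
python3 - <<'E'
from look import *
im=look('p6')
P=[]
crops('p6',im,[(340,100,420,200),(280,90,370,190)],(P,P),s=6)
z=.1925
P=[(circ(.629,-.174,.128,.026),(0,255,0)),(circ(.629,-.174,z,.033),(0,0,255))]
overlay('side',im['side'],P,(280,90,370,190),6,'pics/p6s.png')
E
```

```text
19.25 ee [ 0.6287 -0.1738  0.1738] [180.    0.  148.9] open 0.0187 F [-0.3  0.3 -0.5]
```

View pics/p6s.png

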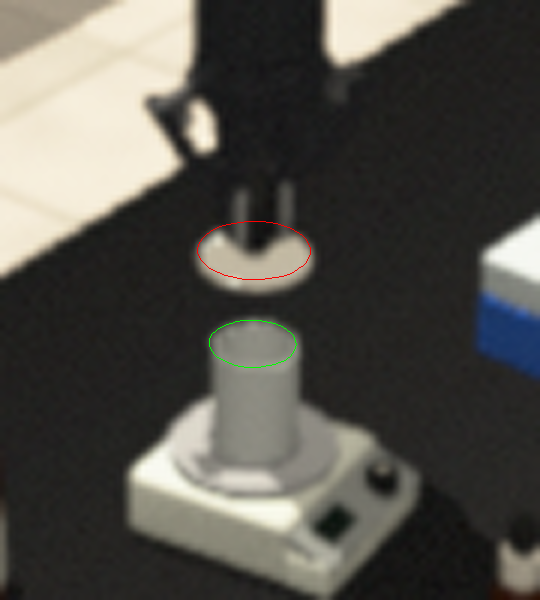

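Emit:
apply_moves(
  targets=[0,0,-0.5,0,0,0,0.1,0,0,-1.1,0,0,0,0.1,0,0,-1.5,0,0,0,0.1,0,0,-1.75,0,0,0,0.1,0,0,-1.75,0,0,0,0.1],
)

```text
time: 19.85
ee_pos: [0.6284, -0.1735, 0.1203]
tcp_rot: [-180.0, -0.0, 148.9]
wrist_force: [-0.2, -0.1, 0.0]
opening: 0.019
```

Emit:
apply_moves(
  targets=[0,0,-0.05,0,0,0,0.1,0,0,-0.1,0,0,0,0.1,0,0,-0.1,0,0,0,0.1],
)

```text
time: 20.15
ee_pos: [0.6291, -0.174, 0.1185]
tcp_rot: [180.0, 0.1, 148.9]
wrist_force: [0.7, -0.0, -0.9]
opening: 0.0188
```

Emit:
apply_moves(
  targets=[0,0,-0.03,0,0,0,0.1,0,0,-0.06,0,0,0,0.1,0,0,-0.06,0,0,0,0.1],
)

```text
time: 20.45
ee_pos: [0.6291, -0.174, 0.1167]
tcp_rot: [180.0, 0.1, 148.9]
wrist_force: [0.2, 0.3, 1.2]
opening: 0.0188
```

Emit:
apply_moves(
  targets=[0,0,-0.02,0,0,0,0.1,0,0,-0.02,0,0,0,0.1],
)

```text
time: 20.65
ee_pos: [0.6292, -0.1741, 0.1166]
tcp_rot: [180.0, 0.1, 148.9]
wrist_force: [-1.4, 0.7, 5.0]
opening: 0.0185
```

Emit:
apply_moves(
  targets=[0,0,0.02,0,0,0,0.15,0,0,0.02,0,0,0,0.3,0,0,0.02,0,0,0,0.5,0,0,0.02,0,0,0,0.5,0,0,0.02,0,0,0,0.5],
)

```text
time: 21.15
ee_pos: [0.6289, -0.1739, 0.1161]
tcp_rot: [-180.0, 0.0, 148.9]
wrist_force: [-0.2, 0.6, -0.2]
opening: 0.043
```

Emit:
apply_moves(
  targets=[0,0,0.4,0,0,0,0.5,0,0,1.2,0,0,0,0.5,0,0,2.3,0,0,0,0.6,0,0,3,0,0,0,0.7,0,0,3.3,0,0,0,0.7],
)

```text
time: 21.65
ee_pos: [0.6296, -0.1742, 0.2188]
tcp_rot: [179.9, 0.3, 148.9]
wrist_force: [0.3, 0.7, 0.7]
opening: 0.06
```

Emit:
apply_moves(
  targets=[-1.2,-0.5,0,0,0,-1.2,0.7,-2.4,-1,0,0,0,-2.4,0.7,-3.7,-1.6,0,0,0,-3.6,0.7,-5,-2.3,0,0,0,-4.8,0.7,-6.3,-3,0,0,0,-6,0.7],
)

```text
time: 22.15
ee_pos: [0.4382, -0.2642, 0.215]
tcp_rot: [-180.0, 0.0, 112.6]
wrist_force: [0.8, -0.6, 0.8]
opening: 0.0599
```

```bash
python3 - <<'E'
from look import *
im=look('p7')
P=[(circ(.629,-.174,.132,.033),(0,0,255)),(circ(.629,-.174,.058,.0255),(0,255,0))]
crops('p7',im,[(340,120,420,220),(280,110,360,200)],(P,P),s=6)
E
```

```text
22.15 ee [ 0.4382 -0.2642  0.215 ] [-180.     0.   112.6] open 0.0599 F [ 0.8 -0.6  0.8]
```

View pics/p7_cc.png

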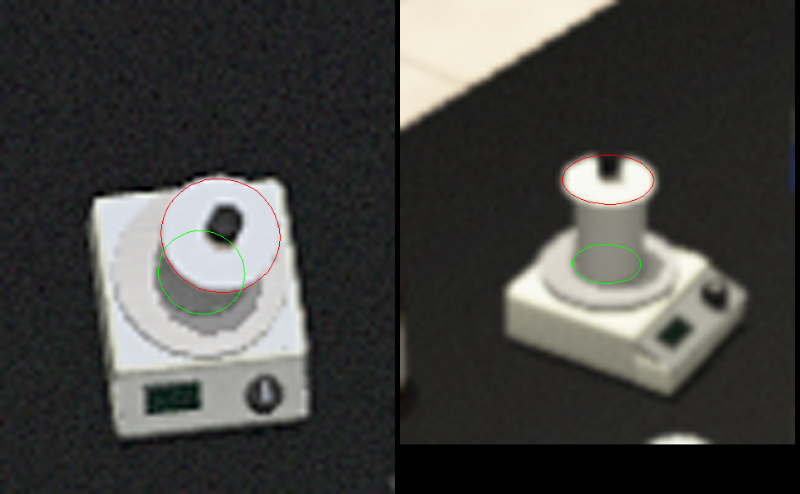

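Emit:
apply_moves(
  targets=[-0.7,-0.6,0,0,0,-1.1,0.8,-1.28,-1.21,0,0,0,-2.15,0.8,-1.28,-1.21,0,0,0,-2.15,0.8,-1.28,-1.21,0,0,0,-2.15,0.8],
)

```text
time: 22.65
ee_pos: [0.4017, -0.3003, 0.2151]
tcp_rot: [180.0, 0.0, 100.0]
wrist_force: [0.1, 0.0, 0.2]
opening: 0.0679
```

Emit:
apply_moves(
  targets=[0,0,-1,0,0,0,0.8,0,0,-2,0,0,0,0.8,0,0,-2.7,0,0,0,0.8,0,0,-3,0,0,0,0.8,0,0,-3,0,0,0,0.8],
)

```text
time: 23.15
ee_pos: [0.4016, -0.2994, 0.1243]
tcp_rot: [-179.9, -0.1, 100.1]
wrist_force: [-0.5, 0.4, 0.5]
opening: 0.0682
```

```bash
python3 - <<'E'
from look import *
im=look('p8')
P=[(circ(.4015,-.3,.104,.017),(0,0,255)),(circ(.4015,-.3,.0,.026),(0,255,0))]
crops('p8',im,[(390,220,460,290),(360,130,430,200)],(P,P),s=5)
E
```

```text
23.15 ee [ 0.4016 -0.2994  0.1243] [-1.799e+02 -1.000e-01  1.001e+02] open 0.0682 F [-0.5  0.4  0.5]
```

View pics/p8_cc.png

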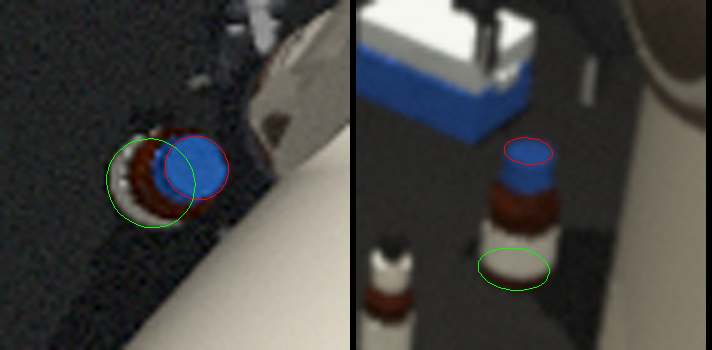

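Emit:
apply_moves(
  targets=[0,0,-0.7,0,0,0,0.8,0,0,-1.3,0,0,0,0.8,0,0,-1.8,0,0,0,0.8,0,0,-2.05,0,0,0,0.8,0,0,-2.05,0,0,0,0.7],
)

```text
time: 23.75
ee_pos: [0.4014, -0.3001, 0.0634]
tcp_rot: [-180.0, -0.0, 100.0]
wrist_force: [-0.3, 0.5, 0.6]
opening: 0.0599
```

Emit:
apply_moves(
  targets=[0,0,0,0,0,0,0.55,0,0,0,0,0,0,0.4,0,0,0,0,0,0,0.25,0,0,0,0,0,0,0.25,0,0,0,0,0,0,0.25],
  newtons=35,
)

```text
time: 24.25
ee_pos: [0.4021, -0.3006, 0.065]
tcp_rot: [179.9, 0.1, 100.0]
wrist_force: [-0.1, 1.3, 6.2]
opening: 0.0322
```

Emit:
apply_moves(
  targets=[0,0,0.3,0,0,0,0.25,0,0,1,0,0,0,0.25,0,0,2.2,0,0,0,0.25,0,0,3.5,0,0,0,0.25,0,0,4.7,0,0,0,0.25],
)

```text
time: 24.75
ee_pos: [0.4012, -0.3001, 0.2069]
tcp_rot: [180.0, 0.0, 100.0]
wrist_force: [0.6, -0.9, -1.9]
opening: 0.0322
```

Emit:
apply_moves(
  targets=[0.1,0.4,0.1,0,0,0,0.25,0.4,1.3,0.1,0,0,0,0.25,0.8,2.5,0.1,0,0,0,0.25,1.2,3.7,0.1,0,0,0,0.25,1.6,4.9,0.1,0,0,0,0.25],
)

```text
time: 25.25
ee_pos: [0.4494, -0.1516, 0.2073]
tcp_rot: [-180.0, 0.0, 100.0]
wrist_force: [1.3, -1.3, -2.0]
opening: 0.0321
```

Emit:
apply_moves(
  targets=[0.4,1.2,0,0,0,0,0.25,0.8,2.4,0,0,0,0,0.25,1.2,3.6,0,0,0,0,0.25,1.6,4.8,0,0,0,0,0.25,2,6,0,0,0,0,0.25],
)

```text
time: 25.75
ee_pos: [0.5093, 0.0286, 0.2073]
tcp_rot: [-179.9, 0.0, 100.0]
wrist_force: [0.8, -1.2, -1.2]
opening: 0.0321
```

Emit:
apply_moves(
  targets=[0.4,1.2,0,0,0,0,0.25,0.8,2.4,0,0,0,0,0.25,1.2,3.6,0,0,0,0,0.25,1.6,4.8,0,0,0,0,0.25,2,6,0,0,0,0,0.25],
)

```text
time: 26.25
ee_pos: [0.5693, 0.2085, 0.2071]
tcp_rot: [-179.9, 0.0, 100.0]
wrist_force: [0.3, -0.7, -0.6]
opening: 0.0321
```

Emit:
apply_moves(
  targets=[0.35,1.2,0,0,0,0,0.25,0.6,2.2,0,0,0,0,0.25,0.84,2.83,0,0,0,0,0.25,0.84,2.83,0,0,0,0,0.25,0.84,2.83,0,0,0,0,0.25],
)

```text
time: 26.75
ee_pos: [0.5942, 0.2918, 0.2068]
tcp_rot: [-179.9, 0.1, 100.0]
wrist_force: [1.0, -0.3, -0.6]
opening: 0.032
```

```bash
python3 - <<'E'
from look import *
im=look('p9')
i=im['side'][130:290,190:330,::-1];cv2.imwrite('pics/p9z.png',cv2.resize(i,None,fx=3.7,fy=3.7,interpolation=cv2.INTER_CUBIC))
E
```

```text
26.75 ee [0.5942 0.2918 0.2068] [-1.799e+02  1.000e-01  1.000e+02] open 0.032 F [ 1.  -0.3 -0.6]
```

View pics/p9z.png

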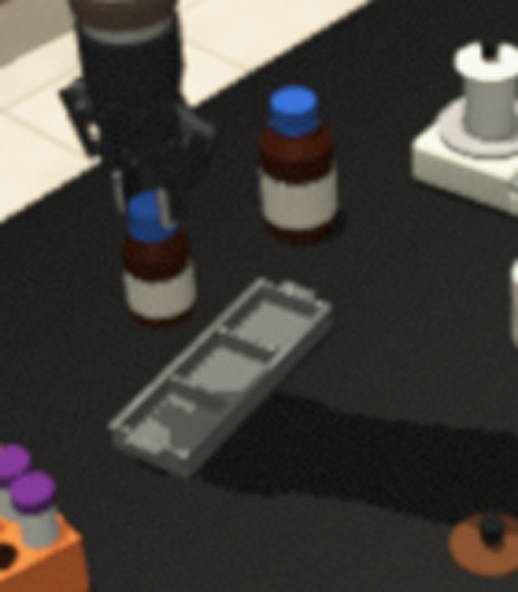

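Emit:
apply_moves(
  targets=[0,0,-1,0,0,0,0.25,0,0,-2.2,0,0,0,0.25,0,0,-3.4,0,0,0,0.25,0,0,-4.1,0,0,0,0.25,0,0,-4.4,0,0,0,0.25],
)

```text
time: 27.35
ee_pos: [0.5935, 0.2901, 0.0736]
tcp_rot: [-179.8, 0.1, 99.9]
wrist_force: [0.4, 0.1, -2.3]
opening: 0.0321
```

Emit:
apply_moves(
  targets=[0,0,-0.04,0,0,0,0.25,0,0,-0.08,0,0,0,0.25,0,0,-0.08,0,0,0,0.25],
)

```text
time: 27.65
ee_pos: [0.5954, 0.2918, 0.0751]
tcp_rot: [179.9, -0.0, 100.0]
wrist_force: [-0.1, 0.0, -0.4]
opening: 0.032
```

Emit:
apply_moves(
  targets=[0,0,-0.03,0,0,0,0.25,0,0,-0.05,0,0,0,0.25,0,0,-0.05,0,0,0,0.25],
)

```text
time: 27.95
ee_pos: [0.5948, 0.2917, 0.0721]
tcp_rot: [180.0, 0.0, 100.0]
wrist_force: [-0.4, -0.1, -2.3]
opening: 0.0318
```

Emit:
apply_moves(
  targets=[0,0,-0.04,0,0,0,0.25,0,0,-0.07,0,0,0,0.25,0,0,-0.07,0,0,0,0.25],
)

```text
time: 28.25
ee_pos: [0.5948, 0.2917, 0.0701]
tcp_rot: [180.0, 0.0, 100.0]
wrist_force: [-1.1, 0.4, 1.7]
opening: 0.0321
```

Emit:
apply_moves(
  targets=[0,0,-0.02,0,0,0,0.25,0,0,-0.03,0,0,0,0.25],
)

```text
time: 28.45
ee_pos: [0.5949, 0.2918, 0.07]
tcp_rot: [179.9, 0.0, 100.0]
wrist_force: [-2.7, -0.9, 8.7]
opening: 0.0324
```

Contact. Release, rise, and look.

Emit:
apply_moves(
  targets=[0,0,0.03,0,0,0,0.3,0,0,0.03,0,0,0,0.45,0,0,0.03,0,0,0,0.6,0,0,0.03,0,0,0,0.7,0,0,0.03,0,0,0,0.7],
)

```text
time: 28.95
ee_pos: [0.5947, 0.2916, 0.0697]
tcp_rot: [-180.0, 0.0, 100.0]
wrist_force: [-0.4, -1.2, -0.9]
opening: 0.0601
```

Emit:
apply_moves(
  targets=[0,0,0.5,0,0,0,0.7,0,0,1.5,0,0,0,0.7,0,0,2.8,0,0,0,0.7,0,0,4.2,0,0,0,0.7,0,0,4.7,0,0,0,0.7],
)

```text
time: 29.45
ee_pos: [0.5954, 0.292, 0.2171]
tcp_rot: [179.6, -0.1, 100.0]
wrist_force: [1.1, -0.3, 0.8]
opening: 0.0597
```

Emit:
apply_moves(
  targets=[-0.4,-1.5,0,0,0,0,0.7,-0.9,-3,0,0,0,0,0.7,-1.4,-4.5,0,0,0,0,0.7,-1.9,-6,0,0,0,0,0.7,-2.4,-7.5,0,0,0,0,0.7],
)

```text
time: 29.95
ee_pos: [0.5219, 0.0651, 0.2122]
tcp_rot: [179.9, 0.0, 100.0]
wrist_force: [0.1, 0.2, 1.0]
opening: 0.0599
```

Emit:
apply_moves(
  targets=[-0.6,-1.4,0,0,0,0,0.7,-1.2,-2.9,0,0,0,0,0.7,-1.8,-4.4,0,0,0,0,0.7,-2.5,-5.9,0,0,0,0,0.7,-3.2,-7,0,0,0,0,0.7],
)

```text
time: 30.45
ee_pos: [0.4256, -0.1454, 0.2122]
tcp_rot: [179.9, 0.1, 99.9]
wrist_force: [0.9, -0.6, 0.4]
opening: 0.0597
```

```bash
python3 - <<'E'
from look import *
im=look('q1')
l=(.5948,.2915);P=[(circ(*l,.109,.017),(0,0,255)),(circ(*l,.005,.026),(0,255,0))]
crops('q1',im,[(200,130,300,210),(210,150,290,270)],(P,P),s=5)
for c,d in(('top',(358,232,386,264)),('side',(352,170,382,212))): print(c,np.round(pfit(c,im[c],drop_model,[418,-154,10,42],[6,6,4,4],d)[0],1))
E
```

```text
30.45 ee [ 0.4256 -0.1454  0.2122] [1.799e+02 1.000e-01 9.990e+01] open 0.0597 F [ 0.9 -0.6  0.4]
top [ 444.4 -115.6  -10.7   22.7]
side [ 417.  -154.4    8.2   41.7]
```

View pics/q1_cc.png

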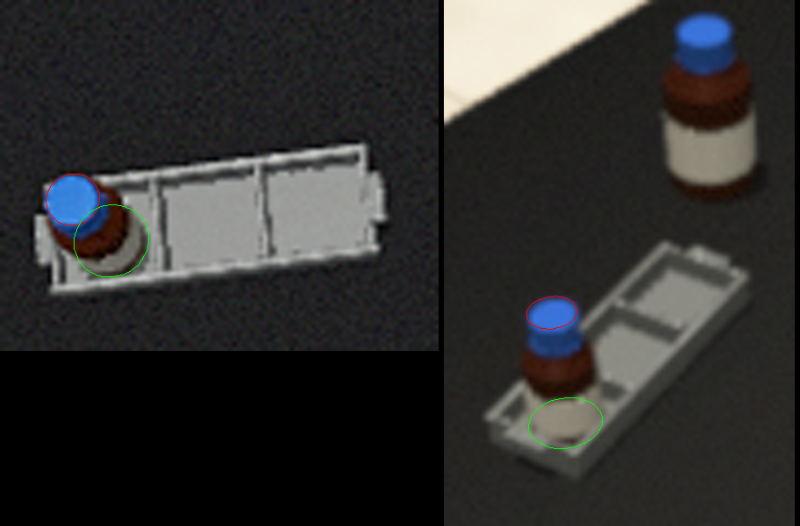

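Emit:
apply_moves(
  targets=[-0.31,-0.37,0,0,0,0,0.7,-0.31,-0.37,0,0,0,0,0.7,-0.31,-0.37,-0.8,0,0,0,0.7,-0.31,-0.37,-1.8,0,0,0,0.7,-0.31,-0.37,-2.4,0,0,0,0.7],
)

```text
time: 31.05
ee_pos: [0.4176, -0.1535, 0.1376]
tcp_rot: [-180.0, 0.0, 100.0]
wrist_force: [0.1, 0.8, 0.9]
opening: 0.0595
```

Emit:
apply_moves(
  targets=[0,0,-0.8,0,0,0,0.7,0,0,-1.7,0,0,0,0.7,0,0,-2.5,0,0,0,0.7,0,0,-2.9,0,0,0,0.7,0,0,-3.0,0,0,0,0.7],
)

```text
time: 31.55
ee_pos: [0.4173, -0.1537, 0.0482]
tcp_rot: [-179.9, -0.0, 100.0]
wrist_force: [-0.0, 1.1, 1.3]
opening: 0.0596
```

Emit:
apply_moves(
  targets=[0,0,0,0,0,0,0.5,0,0,0,0,0,0,0.35,0,0,0,0,0,0,0.15,0,0,0,0,0,0,0.15,0,0,0,0,0,0,0.15],
  newtons=25,
)

```text
time: 32.05
ee_pos: [0.4183, -0.1548, 0.0502]
tcp_rot: [179.9, 0.1, 100.0]
wrist_force: [-1.1, 1.1, 5.5]
opening: 0.0225
```

Emit:
apply_moves(
  targets=[0,0,0.3,0,0,0,0.15,0,0,1,0,0,0,0.15,0,0,2,0,0,0,0.15,0,0,3.2,0,0,0,0.15,0,0,4.2,0,0,0,0.15],
)

```text
time: 32.55
ee_pos: [0.4174, -0.1545, 0.1773]
tcp_rot: [179.9, 0.1, 100.0]
wrist_force: [1.0, 0.3, -0.6]
opening: 0.0224
```

Emit:
apply_moves(
  targets=[0.2,0.4,0,0,0,0,0.15,0.7,1.3,0,0,0,0,0.15,1.3,2.5,0,0,0,0,0.15,1.9,3.7,0,0,0,0,0.15,2.5,4.9,0,0,0,0,0.15],
)

```text
time: 33.05
ee_pos: [0.4927, -0.0057, 0.1746]
tcp_rot: [-180.0, 0.0, 100.0]
wrist_force: [0.2, -0.8, -1.3]
opening: 0.022
```

Emit:
apply_moves(
  targets=[0.6,1.2,0,0,0,0,0.15,1.2,2.4,0,0,0,0,0.15,1.8,3.6,0,0,0,0,0.15,2.4,4.8,0,0,0,0,0.15,3,6,0,0,0,0,0.15],
)

```text
time: 33.55
ee_pos: [0.5826, 0.1745, 0.1743]
tcp_rot: [-180.0, 0.0, 100.0]
wrist_force: [1.0, -1.0, -0.7]
opening: 0.0222
```

Emit:
apply_moves(
  targets=[0.4,0.8,0,0,0,0,0.15,0.7,1.3,0,0,0,0,0.15,0.82,1.59,0,0,0,0,0.15,0.82,1.59,0,0,0,0,0.15,0.82,1.59,0,0,0,0,0.15],
)

```text
time: 34.05
ee_pos: [0.6067, 0.2198, 0.1747]
tcp_rot: [-180.0, 0.1, 100.0]
wrist_force: [-0.0, 0.7, -0.5]
opening: 0.0221
```

```bash
python3 - <<'E'
from look import *
im=look('q2')
i=im['side'][130:290,190:330,::-1];cv2.imwrite('pics/q2z.png',cv2.resize(i,None,fx=3.7,fy=3.7,interpolation=cv2.INTER_CUBIC))
E
```

```text
34.05 ee [0.6067 0.2198 0.1747] [-1.8e+02  1.0e-01  1.0e+02] open 0.0221 F [-0.   0.7 -0.5]
```

View pics/q2z.png

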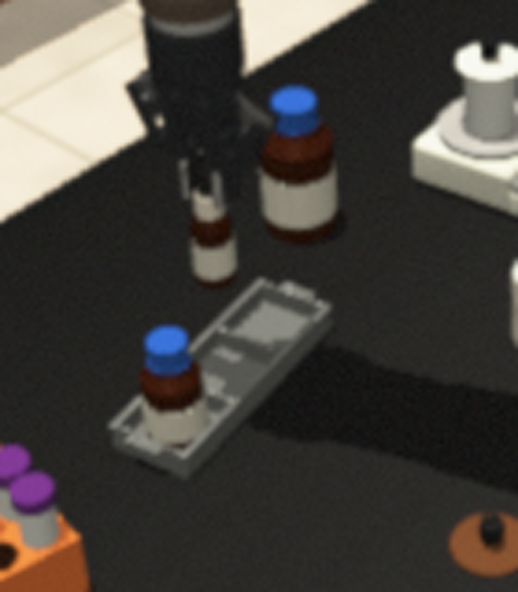

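Emit:
apply_moves(
  targets=[0,0,-1,0,0,0,0.15,0,0,-2.1,0,0,0,0.15,0,0,-3.1,0,0,0,0.15,0,0,-3.6,0,0,0,0.15,0,0,-3.75,0,0,0,0.15],
)

```text
time: 34.65
ee_pos: [0.6062, 0.2194, 0.061]
tcp_rot: [-179.9, 0.1, 99.9]
wrist_force: [0.3, -1.1, -0.0]
opening: 0.0224
```

Emit:
apply_moves(
  targets=[0,0,-0.05,0,0,0,0.15,0,0,-0.1,0,0,0,0.15,0,0,-0.15,0,0,0,0.15,0,0,-0.2,0,0,0,0.15,0,0,-0.2,0,0,0,0.15],
)

```text
time: 35.15
ee_pos: [0.6072, 0.2203, 0.0566]
tcp_rot: [180.0, 0.0, 100.0]
wrist_force: [-0.6, -0.5, -1.3]
opening: 0.0227
```

Emit:
apply_moves(
  targets=[0,0,-0.02,0,0,0,0.15,0,0,-0.05,0,0,0,0.15,0,0,-0.05,0,0,0,0.15],
)

```text
time: 35.45
ee_pos: [0.6072, 0.2204, 0.0553]
tcp_rot: [180.0, 0.0, 100.0]
wrist_force: [-0.7, -0.5, 3.2]
opening: 0.0225
```

Contact at the expected height. Release and go for the jar.

Emit:
apply_moves(
  targets=[0,0,0,0,0,0,0.2,0,0,0,0,0,0,0.35,0,0,0,0,0,0,0.5,0,0,0,0,0,0,0.65,0,0,0,0,0,0,0.65],
)

```text
time: 35.95
ee_pos: [0.607, 0.2202, 0.0546]
tcp_rot: [-180.0, 0.0, 100.0]
wrist_force: [-0.4, -0.2, -1.0]
opening: 0.0555
```

Emit:
apply_moves(
  targets=[0,0,0.5,0,0,0,0.65,0,0,1.5,0,0,0,0.65,0,0,2.8,0,0,0,0.65,0,0,4.2,0,0,0,0.7,0,0,4.7,0,0,0,0.7],
)

```text
time: 36.45
ee_pos: [0.6079, 0.2206, 0.2021]
tcp_rot: [179.6, -0.0, 100.0]
wrist_force: [0.2, 0.2, 0.2]
opening: 0.0597
```

Emit:
apply_moves(
  targets=[-1.1,-1.2,0,0,0,0,1,-2.2,-2.4,0,0,0,0,1,-3.3,-3.6,0,0,0,0,1,-4.4,-4.8,0,0,0,0,1,-5.5,-6,0,0,0,0,1],
)

```text
time: 36.95
ee_pos: [0.4405, 0.0392, 0.197]
tcp_rot: [179.9, 0.1, 100.0]
wrist_force: [-0.2, -1.0, 1.3]
opening: 0.0855
```

```bash
python3 - <<'E'
from look import *
im=look('q3')
l=(.607,.2205);P=[(circ(*l,.093,.012),(0,0,255)),(circ(*l,.005,.017),(0,255,0))]
crops('q3',im,[(200,130,300,210),(210,150,290,270)],(P,P),s=5)
E
```

```text
36.95 ee [0.4405 0.0392 0.197 ] [1.799e+02 1.000e-01 1.000e+02] open 0.0855 F [-0.2 -1.   1.3]
```

View pics/q3_cc.png

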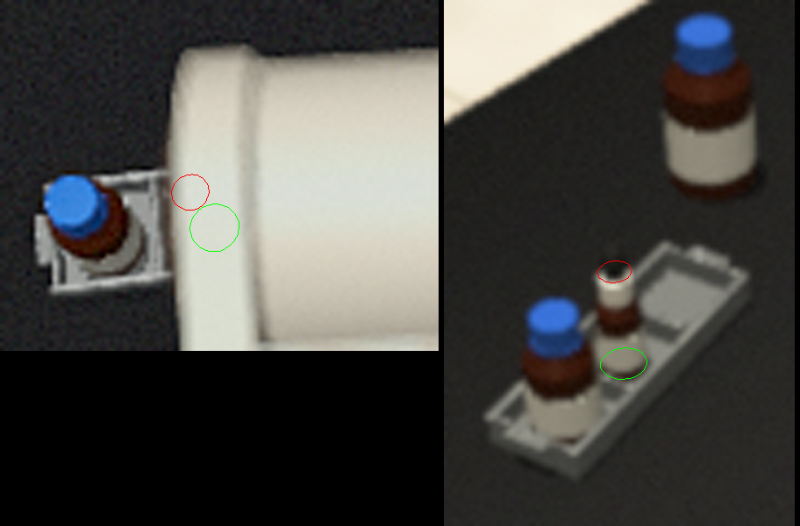

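Emit:
apply_moves(
  targets=[-0.1,-1,0,0,0,0,1,-0.19,-1.53,0,0,0,0,1,-0.19,-1.53,0,0,0,0,1,-0.19,-1.53,-0.9,0,0,0,1,-0.19,-1.53,-1.8,0,0,0,1],
)

```text
time: 37.55
ee_pos: [0.4374, -0.0051, 0.1424]
tcp_rot: [179.9, 0.0, 100.0]
wrist_force: [0.6, -0.2, -0.4]
opening: 0.0855
```

Emit:
apply_moves(
  targets=[0,0,-0.9,0,0,0,1,0,0,-1.9,0,0,0,1,0,0,-2.9,0,0,0,1,0,0,-3.5,0,0,0,1,0,0,-3.7,0,0,0,1],
)

```text
time: 38.05
ee_pos: [0.4357, -0.0049, 0.0294]
tcp_rot: [-179.9, -0.0, 100.0]
wrist_force: [0.3, 0.1, 1.0]
opening: 0.0853
```

Emit:
apply_moves(
  targets=[0,0,0,0,0,0,0.8,0,0,0,0,0,0,0.6,0,0,0,0,0,0,0.45,0,0,0,0,0,0,0.45,0,0,0,0,0,0,0.45],
  newtons=35,
)

```text
time: 38.55
ee_pos: [0.4373, -0.0056, 0.0325]
tcp_rot: [179.9, 0.1, 100.0]
wrist_force: [-2.3, 0.4, 6.3]
opening: 0.0493
```

Emit:
apply_moves(
  targets=[0,0,0.3,0,0,0,0.45,0,0,1,0,0,0,0.45,0,0,2,0,0,0,0.45,0,0,3,0,0,0,0.45,0,0,3.4,0,0,0,0.45],
)

```text
time: 39.05
ee_pos: [0.4375, -0.0057, 0.1363]
tcp_rot: [179.8, 0.1, 100.0]
wrist_force: [1.0, 0.1, -1.7]
opening: 0.0497
```

Emit:
apply_moves(
  targets=[0.4,0.4,0,0,0,0,0.45,1.3,1.1,0,0,0,0,0.45,2.3,2,0,0,0,0,0.45,3.4,2.9,0,0,0,0,0.45,4.5,3.8,0,0,0,0,0.45],
)

```text
time: 39.55
ee_pos: [0.5724, 0.1103, 0.131]
tcp_rot: [-179.9, 0.0, 100.0]
wrist_force: [-0.0, -0.4, -0.3]
opening: 0.0495
```

Emit:
apply_moves(
  targets=[0.9,0.8,0,0,0,0,0.45,1.4,1.2,0,0,0,0,0.45,1.6,1.37,0,0,0,0,0.45,1.6,1.37,0,0,0,0,0.45,1.6,1.37,0,0,0,0,0.45],
)

```text
time: 40.05
ee_pos: [0.6187, 0.1492, 0.1322]
tcp_rot: [-179.9, 0.0, 100.0]
wrist_force: [-0.2, -0.4, -0.2]
opening: 0.0497
```

```bash
python3 - <<'E'
from look import *
im=look('q4')
i=im['side'][130:290,190:330,::-1];cv2.imwrite('pics/q4z.png',cv2.resize(i,None,fx=3.7,fy=3.7,interpolation=cv2.INTER_CUBIC))
E
```

```text
40.05 ee [0.6187 0.1492 0.1322] [-179.9    0.   100. ] open 0.0497 F [-0.2 -0.4 -0.2]
```

View pics/q4z.png

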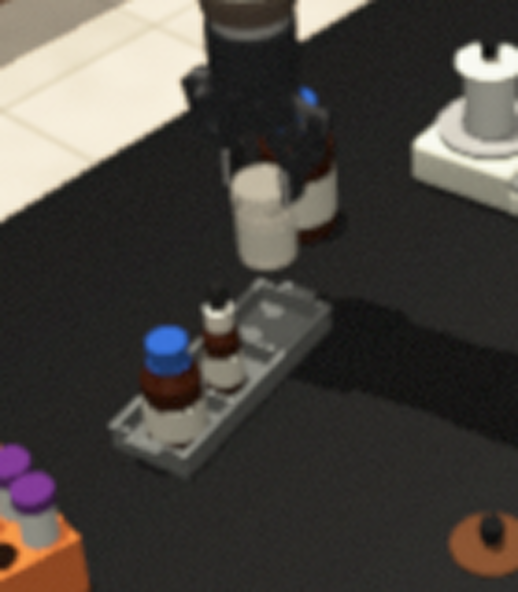

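Emit:
apply_moves(
  targets=[0,0,-0.8,0,0,0,0.45,0,0,-1.7,0,0,0,0.45,0,0,-2.4,0,0,0,0.45,0,0,-2.8,0,0,0,0.45,0,0,-2.95,0,0,0,0.45],
)

```text
time: 40.65
ee_pos: [0.6186, 0.1489, 0.0436]
tcp_rot: [-179.9, 0.0, 99.9]
wrist_force: [0.3, -0.8, -0.9]
opening: 0.0491
```

Emit:
apply_moves(
  targets=[0,0,-0.04,0,0,0,0.45,0,0,-0.09,0,0,0,0.45,0,0,-0.14,0,0,0,0.45,0,0,-0.14,0,0,0,0.45],
)

```text
time: 41.05
ee_pos: [0.6196, 0.1495, 0.0406]
tcp_rot: [180.0, 0.0, 100.0]
wrist_force: [0.5, 0.5, -1.0]
opening: 0.0491
```

Emit:
apply_moves(
  targets=[0,0,-0.03,0,0,0,0.45,0,0,-0.06,0,0,0,0.45,0,0,-0.06,0,0,0,0.45],
)

```text
time: 41.35
ee_pos: [0.6193, 0.1494, 0.0382]
tcp_rot: [-180.0, 0.0, 100.0]
wrist_force: [0.9, 0.1, -1.2]
opening: 0.0498
```

Emit:
apply_moves(
  targets=[0,0,-0.02,0,0,0,0.45,0,0,-0.04,0,0,0,0.45,0,0,-0.04,0,0,0,0.45],
)

```text
time: 41.65
ee_pos: [0.6194, 0.1495, 0.0377]
tcp_rot: [180.0, 0.0, 100.0]
wrist_force: [-1.9, -1.2, 4.2]
opening: 0.0499
```

Emit:
apply_moves(
  targets=[0,0,0,0,0,0,0.65,0,0,0,0,0,0,0.8,0,0,0,0,0,0,0.95,0,0,0,0,0,0,0.95,0,0,0,0,0,0,0.95],
)

```text
time: 42.15
ee_pos: [0.6193, 0.1494, 0.037]
tcp_rot: [-180.0, 0.0, 100.0]
wrist_force: [-0.5, -0.2, 0.6]
opening: 0.0818
```

Emit:
apply_moves(
  targets=[0,0,0.5,0,0,0,0.95,0,0,1.5,0,0,0,0.95,0,0,2.8,0,0,0,0.95,0,0,4.2,0,0,0,0.95,0,0,5,0,0,0,0.95],
)

```text
time: 42.65
ee_pos: [0.6199, 0.1496, 0.1923]
tcp_rot: [179.7, 0.0, 100.0]
wrist_force: [0.2, -0.5, 0.2]
opening: 0.0812
```

Emit:
apply_moves(
  targets=[-1,-1.2,0,0,0,0,0.95,-2,-2.4,0,0,0,0,0.95,-3,-3.6,0,0,0,0,0.95,-4,-4.8,0,0,0,0,0.95,-5,-6,0,0,0,0,0.95],
)

```text
time: 43.15
ee_pos: [0.468, -0.0316, 0.1884]
tcp_rot: [179.9, 0.1, 100.0]
wrist_force: [-0.3, 0.3, -0.2]
opening: 0.0811
```

Emit:
apply_moves(
  targets=[-0.5,-1.4,0,0,0,0,0.95,-1,-2.9,0,0,0,0,0.95,-1.5,-4.4,0,0,0,0,0.95,-2,-5.9,0,0,0,0,0.95,-2.5,-7,0,0,0,0,0.95],
)

```text
time: 43.65
ee_pos: [0.3933, -0.2428, 0.1885]
tcp_rot: [179.9, 0.1, 99.9]
wrist_force: [0.8, 1.2, -0.7]
opening: 0.0812
```

```bash
python3 - <<'E'
from look import *
im=look('q5')
J=(.6193,.1495);D=(.607,.2205);L=(.5948,.2915)
P=[(circ(*J,.081,.0255),(0,0,255)),(circ(*J,.005,.025),(0,255,0)),(circ(*D,.093,.012),(0,0,255)),(circ(*D,.005,.017),(0,255,0)),(circ(*L,.109,.017),(0,0,255)),(circ(*L,.005,.026),(0,255,0))]
crops('q5',im,[(200,130,300,210),(210,150,290,270)],(P,P),s=5)
E
```

```text
43.65 ee [ 0.3933 -0.2428  0.1885] [1.799e+02 1.000e-01 9.990e+01] open 0.0812 F [ 0.8  1.2 -0.7]
```

View pics/q5_cc.png

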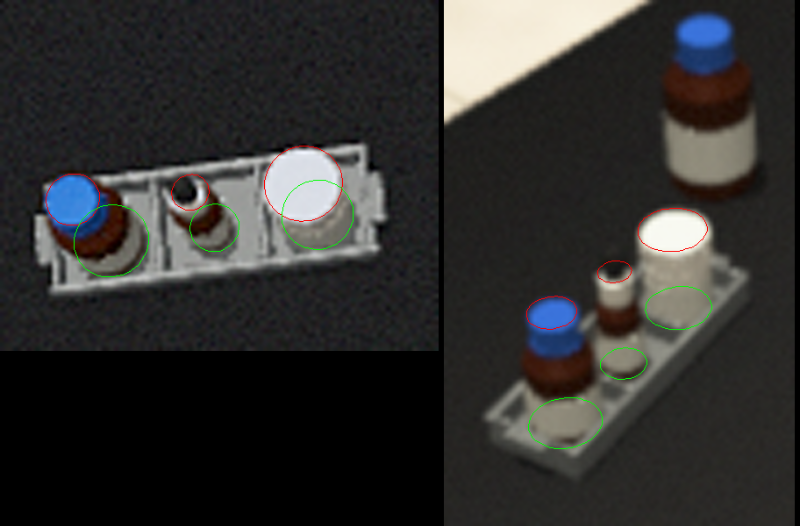

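View pics/q5_side.png

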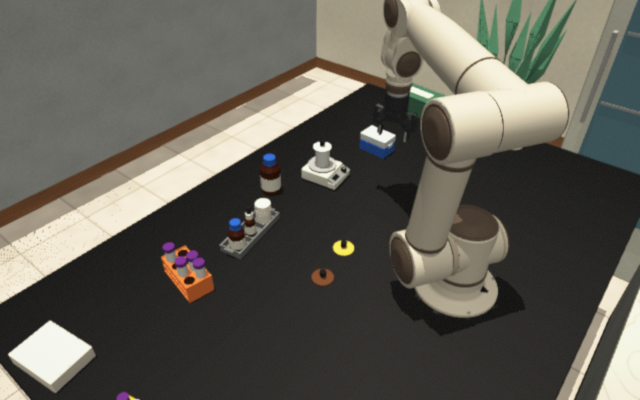

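View pics/q5_top.png

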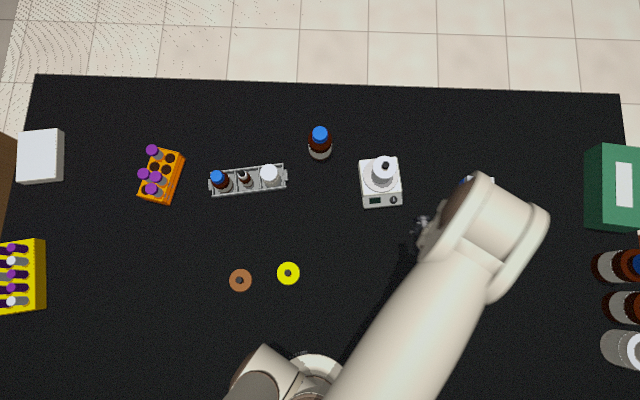

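The pictures show the amber bottle, dropper and jar in the left, middle and right bays (top view 219, 244 and 270, 177). The covered beaker is on the plate (top view 384,170), and the large bottle, rack and tip box are where they were. I'll let the arm settle, then hand in.

Emit:
apply_moves(
  targets=[0,0,0,0,0,0,0.95,0,0,0,0,0,0,0.95,0,0,0,0,0,0,0.95],
)

```text
time: 44.05
ee_pos: [0.3948, -0.2397, 0.1875]
tcp_rot: [180.0, 0.0, 100.1]
wrist_force: [-0.3, 1.2, 0.2]
opening: 0.0807
```

```bash
python3 - <<'E'
from workcell import bot
o=bot.get_obs();print(o['time'],o['ee_pos'],o['wrist_force'])
print(bot.job_done())
E
```

```text
44.05 [ 0.39480881 -0.23968173  0.18749492] [-0.2917789   1.21279663  0.16165343]
the job is handed in; nothing more can be done
None
```

I set up the stirring station and handed the job in at 44 s. The order was: beaker onto the middle of the plate, white knobbed cover onto the beaker, then the small amber bottle, the dropper bottle and the jar into the left, middle and right bays.

**Last checks:** In both camera views, everything stands upright and in place, within about 1 pixel (roughly 2–3 mm) of the target outlines. I lowered each item until the wrist force showed light contact (about 3–10 N), then released it. The large bottle, tube rack and the brown and yellow covers look unmoved. So does the tip box in the side view, but the arm partly hid it in the final top view.

**What disagreed or failed:**
- **Cover grasp:** The first attempt closed on nothing above the knob. The fingertips sat about 20 mm higher than the reported tool position. I confirmed this by picture and by lowering with force checks, then corrected for it in every later grasp.
- **Turn limit:** The last joint reached the end of its range once on the way to the first pick, tilting the empty gripper by about 4°. I levelled it and went on with a different gripper angle.
- **Camera check:** One measurement of the dropper bottle from above was thrown off by the arm blocking the view. I ignored it and used the earlier readings and the side view.

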